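# Fit a filter cartridge and lock the cup up into the battery-water filter head

## Task

Stand the slim filter cartridge upright in the handled cup, then bring the cup up under the filter head on the stand and twist its three pins into the bayonet ring, turning until it is fully home against its stop, and let go so that it hangs there by itself. The entry gaps of the ring have to be felt for. Leave the other things on the bench where they are.

Things in the scene. Friction and masses are not known exactly. Their poses are not given: they have to be found in the camera images.
- cup: Grey round plastic filter cup with one straight black side handle and three steel pins, 0.14 to 0.28 kg, standing on the bench. Origin: centre of its underside; z up its axis; the handle points along its -x. Outside diameter 64 mm, 75 mm tall, rim tapered to 59 mm; inner floor 6 mm up; bore 52 mm, narrowing to 47 mm at the rim.
- grip (a point): Middle of the cup's black handle grip, 130 mm out along the cup's -x and 38 mm above its underside. A level, flat-sided bar along the cup's x, 14 mm wide, 24 mm tall, 80 mm long (90 to 170 mm from the cup's axis); a thinner web joins it to the cup. Axes as the cup's.
- pins (a point): Point on the cup's axis 66 mm above its underside, level with its three round radial pins: 8 mm thick, at 0, 120 and 240 degrees from the cup's +x, their tips 42 mm from the axis. Axes as the cup's.
- cartridge: Slim white filter cartridge, an upright cylinder 40 mm in diameter, 104 mm tall, bevelled top edge, 0.07 kg. Origin: centre of its underside, z up. Standing in the cup, its underside is 6 mm above the cup's and its top is 35 mm above the cup's rim; that end goes up into the hollow head.
- mouth (a point): Centre of the filter head's opening, level with the flat underside of its bayonet ring, 170 mm over the bench. Head: black drum 98 mm wide, top 71 mm above this point (with an 18 mm fitting on it), hollow to 65 mm up. z up; the column stands on the +x side, its face 85 mm from the axis. Ring: 68 mm bore, three gaps 34 degrees wide, 120 apart, each with about 9 degrees to spare either side of a pin.
- stand: Stand of the filter head: aluminium column on a dark plate 12 mm thick, fixed. Origin on the bench below the mouth, axes as the mouth's. The ring is clamped at an unreported angle: the cup enters with its x axis turned about z from this x by between -60 and -10 degrees, so the handle points away from the column and 10 to 60 degrees towards +y. At wrong angles the pins butt, cup underside 70 mm below the mouth.
- home (a point): Where the centre of the locked cup's underside belongs: on the axis, 49 mm below the mouth; axes as the mouth's. Pins clear the ledges with the underside 10 mm lower than this; a sprung gasket (2 to 5 N) begins 4 mm below it and gives 8 mm. Then turn anticlockwise from above (handle swings to -y), 60 degrees from mid-gap to a hard stop; from 17 to 51 degrees ramps lift the cup 10 mm, then a level landing.
- wide_cartridge: Bystander: wider, lower white cartridge, 60 mm in diameter, 65 mm tall, too wide for the cup. Origin: centre of its underside.
- plug_a: Bystander: black vent plug, 38 mm wide, 23 mm tall, lying on the bench. Origin: centre of its underside.
- plug_b: Bystander: a second black vent plug of the same size.
- wrench: Bystander: steel wrench lying on the bench.
- water: Bystander: white water bottle, 72 mm wide, 190 mm tall. Origin: centre of its underside.
- link: Bystander: dark steel cell link bar, 100 x 22 x 12 mm, lying on the bench.
- funnel_cup: Bystander: small black open cup without handle, 72 mm wide, 70 mm tall. Origin: centre of its underside.
Things that resemble listed ones, but are neither listed nor needed, are in the scene too. What is shaped like the cartridge but black or turquoise is not meant. What is shaped like the cup but orange or pink is not meant.

How it is judged:
On the way:
1. the slim cartridge stands in the cup (horizontal distance between cartridge and cup below 0.01 m and z of cartridge in the frame of cup between 0.003 and 0.009 m and angle between cup's own z axis and vertical below 0.2 rad), for 0.2 s.
At the end, for the whole second after the job is handed in: The cup hangs by itself in the filter head, on its axis within 4 mm, underside no more than 50.4 mm below the mouth (home is 49 mm), upright within 4 degrees and at rest, with the slim cartridge standing inside on its floor (within 10 mm of the cup's axis, underside within 9 mm of the cup's) (horizontal distance between cup and mouth below 0.004 m and z of cup in the frame of mouth above -0.0504 m and angle between cup's own z axis and vertical below 0.07 rad and linear speed of cup below 0.01 m/s and horizontal distance between cartridge and cup below 0.01 m and z of cartridge in the frame of cup below 0.009 m); the robot touches nothing.
It fails at once if another thing on the bench is displaced by more than 40 mm (distance of any of wide_cartridge, plug_a, plug_b, wrench, water, link, funnel_cup from where it was at the start of the episode above 0.04 m).
It also fails if it takes over 72 s, if anything falls off the work surface, if the arm or the gripper's body presses on something with over 40 N, if the wrist force passes 120 N, or if a joint passes its speed limit or range.

## Robot

A 7-joint arm with a two-finger parallel gripper is mounted at the origin on the work surface. World frame = base frame: x ahead of the robot, y to its left, z up, the work surface at z = 0. Lengths are in m, angles in rad, forces in N, time in s.
With the tool pointing down it reaches from about 0.4 to 0.875 m from the base axis. Payload 19.3 kg.
Tool frame: the origin (TCP) lies at the very end of the fingers, on their centre line; the grasp point (between the pads) lies 19 mm behind it; z points along the fingers, x is the direction in which the jaws open and shut, and the axes are right-handed (so a half turn about z gives the same grasp; the last joint's range is limited). The gripper opens to 85 mm and grips with 20 to 120 N. Pads are 22 mm wide; open, the fingers measure 114 mm over their backs; the gripper's body (76 mm by 85 mm) begins 54 mm behind the grasp point. The pads swing forward as they close: fully open they stand 13 mm farther back than shut.
Start: joints at [-1.334, 0.521, -0.036, 1.599, 0.021, 1.021, -0.113], TCP at [0.189, 0.596, 0.231] pointing down, gripper open.
Joint ranges: [-2.91, 2.91], [-0.3, 2.13], [-1.5, 1.42], [0.17, 2.43], [-1.26, 4.41], [0.16, 1.93], [-2.52, 2.52]. Speed limits (rad/s): [1.89, 1.89, 2.39, 2.39, 3.01, 3.01, 3.01].

## Interface

Orientations are given as [roll, pitch, yaw] about the fixed x, y, z axes, in that order (R = Rz(yaw) Ry(pitch) Rx(roll)).
In Python, from workcell import bot gives the robot as it stands.
- The arm moves only by the tool jog_arm, never from a script. Its argument "increments" is a list of rows, each an object of numbers: "wx", "wy", "wz": the turn, a rotation vector about the tool's x, y, z in degrees; "x", "y", "z": the shift along the tool's x, y, z in cm; "claw": the opening in per cent of the stroke, from 0 (shut) to 100 (fully open). A call has 1 to 10 rows; each row is the pose to reach, as a shift and turn from the pose measured when the call began, along the tool's axes at that moment; what a row does not reach only later rows make up. A row lasts 1/8 s, in which the tool goes at most 62.5 mm and 10.7 degrees, less where a joint would pass 70% of its speed; a pose out of reach is approached as far as the arm can. A call with a gripper value outside its range is refused whole. The fingers move at their own pace and stop on an object; "squeeze" is the grip in N (left out, the last holds). Time passes only in rows, so rows that repeat a pose let the fingers close. It gives the time, the measured TCP pose, the force and the opening at its end, in the units of the state.
- bot.observe(): the state, without advancing time (a new reading comes with each control period).
- bot.grab_frame(name): name is "scene" or "top"; returns a dict with "pixels" (384x512x3 uint8, red, green, blue), "fov_y" (degrees; the focal length in pixels is half the picture's height over the tangent of half this angle, whatever the lens; pixels are square), "cx", "cy" (the principal point, pixels), "origin" and "orientation" of the camera in the world. Camera axes: x right, y down, z forward; pixel columns grow to the right and rows downward; lengths in m; the calibration is good to about 2 mm. A picture is of the moment at which its call begins. There is no depth.
- bot.job_done(): hands the job in, once; it reports no verdict.
The state is a dict: "clock": time; "qpos": joint angles; "qd": joint speeds; "joint_efforts": joint torques, N m; "position": TCP position; "tool_rot": TCP orientation; "force": force on the tool from outside, world axes, zero at the start; "moment": the same for the moment, N m; "grip_width": finger opening in m.
Only numpy, scipy, OpenCV 4.12 (cv2) and the standard library are available. Lean on these libraries where they do the work, as an engineer would, in place of code of your own. Each camera call takes 0.05 s, during which the arm holds its last target.

## Working session

There is one attempt and no reset: what is moved stays moved. The work goes in short steps, Python scripts to look and compute and a tool call to move; the robot and the scene stay as the last step left them, time stands still between calls to the robot, and variables do not carry over. Pictures are saved under pics/ and viewed, and the job is handed in when it is done.

Besides the shell and the picture viewer there is one more tool, called as a command line: name --argument value ..., lists and objects as JSON in quotes. jog_arm: Moves the arm, as the interface text tells. Its arguments: {"type":"object","properties":{"increments":{"type":"array","items":{"type":"object","properties":{"wx":{"type":"number"},"wy":{"type":"number"},"wz":{"type":"number"},"x":{"type":"number"},"y":{"type":"number"},"z":{"type":"number"},"claw":{"type":"number"}}}},"squeeze":{"type":"number"}},"required":["increments"]}

```bash
mkdir -p pics; ls
python3 - <<'E'
from workcell import bot
import cv2
s=bot.observe(); print(s)
for n in ("scene","top"):
    f=bot.grab_frame(n); cv2.imwrite(f"pics/{n}0.png",f["pixels"][:,:,::-1]); print(n,{k:v for k,v in f.items() if k!="pixels"})
E
```

```text
pics
{'clock': 0.0, 'qpos': array([-1.33418345,  0.5220221 , -0.03633478,  1.59998518,  0.02117916,
        1.02109431, -0.11276109]), 'qd': array([-0.00064637, -0.00124278, -0.00035704, -0.00019804,  0.00167512,
       -0.00041979,  0.0009675 ]), 'joint_efforts': array([ 1.68061797e-03, -9.27089810e+01,  1.98043115e+00, -3.69948828e+01,
        1.77950808e-02,  7.96183886e-03,  1.91962278e-05]), 'position': array([0.18868938, 0.59549258, 0.23072877]), 'tool_rot': array([3.14153439e+00, 1.12339502e-03, 1.26400744e+00]), 'force': array([-0.26484289,  0.09974683,  0.1986476 ]), 'moment': array([ 0.04278937, -0.01173448, -0.00172656]), 'grip_width': 0.08517993091332689}
scene {'fov_y': 42.35429910963293, 'cx': 260.5274675695568, 'cy': 192.61971345756677, 'origin': array([1.34146132, 0.88585655, 1.10019   ]), 'orientation': array([-2.26188229, -0.02189218,  2.38245205])}
top {'fov_y': 43.86479189457102, 'cx': 251.45249277394345, 'cy': 185.5181963460365, 'origin': array([0.29101277, 0.02921639, 1.28468826]), 'orientation': array([-2.96469303,  0.02128685, -1.55815847])}
```

View pics/scene0.png

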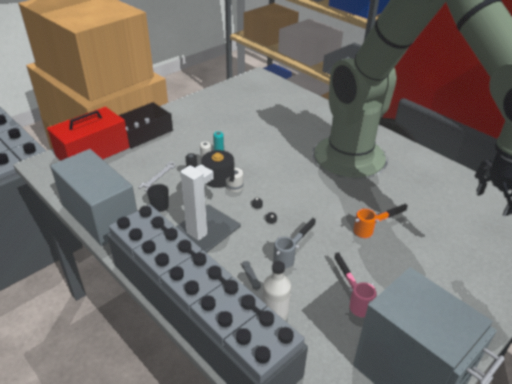

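View pics/top0.png

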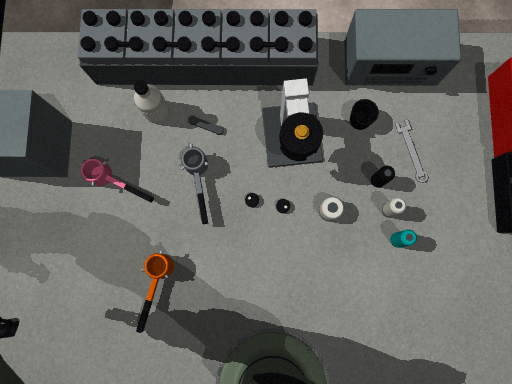

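```bash
cat > h.py <<'E'
import numpy as np, cv2
from scipy.spatial.transform import Rotation as R
from workcell import bot
def cam(n):
    f=bot.grab_frame(n); return f
def K(f): return 192/np.tan(np.radians(f["fov_y"]/2))
def Rm(o): return R.from_euler('xyz',o).as_matrix()
def back(f,u,v,z):
    d=Rm(f["orientation"])@np.array([(u-f["cx"])/K(f),(v-f["cy"])/K(f),1])
    return f["origin"]+d*(z-f["origin"][2])/d[2]
def proj(f,p):
    c=Rm(f["orientation"]).T@(np.asarray(p,float)-f["origin"]); k=K(f)
    return np.array([f["cx"]+k*c[0]/c[2],f["cy"]+k*c[1]/c[2]])
def crop(f,u0,v0,u1,v1,s,name,im=None):
    im=f["pixels"][:,:,::-1] if im is None else im
    cv2.imwrite("pics/"+name,cv2.resize(im[v0:v1,u0:u1],None,fx=s,fy=s,interpolation=cv2.INTER_CUBIC))
E
python3 - <<'E'
from h import *
t=cam("top"); s=cam("scene")
a=cv2.resize(t["pixels"][130:255,160:420,::-1],None,fx=3,fy=3,interpolation=cv2.INTER_CUBIC)
cv2.imwrite("pics/t1.png",a)
crop(t,165,135,235,235,6,"cupt.png"); crop(t,360,150,440,260,5,"cartt.png")
crop(s,140,110,330,270,4,"s1.png")
crop(t,250,70,340,175,5,"headt.png")
E
```

```text
(no output)
```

View pics/cupt.png

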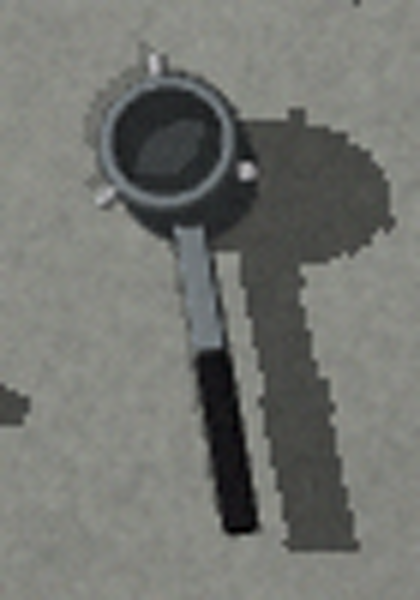

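View pics/cartt.png

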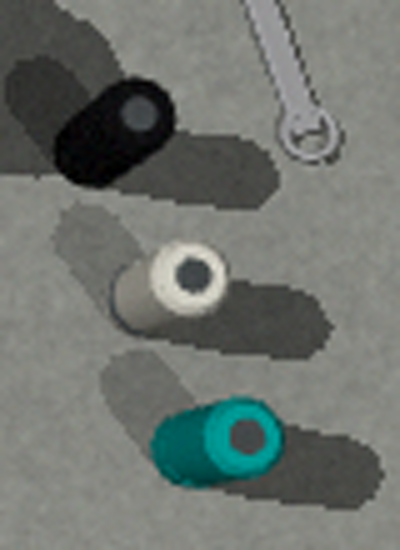

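View pics/s1.png

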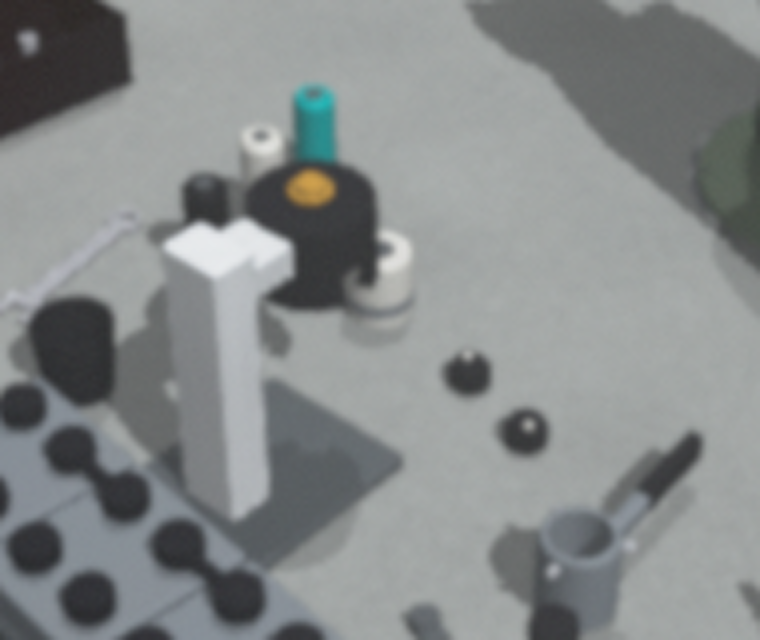

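View pics/headt.png

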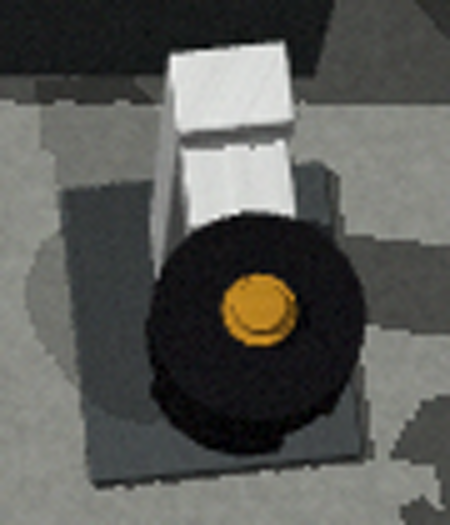

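```bash
cat > m.py <<'E'
from h import *
t=cam("top"); s=cam("scene"); 
np.set_printoptions(precision=4,suppress=True)
def up(f,u0,v0,u1,v1,S=8):
    return cv2.resize(f["pixels"][v0:v1,u0:u1],None,fx=S,fy=S,interpolation=cv2.INTER_CUBIC).astype(int)
def blob(mask,u0,v0,S=8):
    n,l,st,c=cv2.connectedComponentsWithStats(mask.astype(np.uint8)); 
    i=1+np.argmax(st[1:,4]); m=(l==i).astype(np.uint8)
    cs,_=cv2.findContours(m,cv2.RETR_EXTERNAL,cv2.CHAIN_APPROX_NONE)
    c=max(cs,key=cv2.contourArea); h=cv2.convexHull(c)
    e=cv2.fitEllipse(c); cc=np.array(e[0])
    return (cc+.5)/S-.5+[u0,v0], np.array(e[1])/S, st[i]
# cartridge top
a=up(t,382,192,412,222); g=a.min(2)
for th in (150,170,190):
    c,ax,_=blob(g>th,382,192); print("cart",th,c,ax,back(t,*c,0.103))
a=up(s,195,135,220,155); 
for th in (150,170): c,ax,_=blob(a.min(2)>th,195,135); print("cart scene",th,c,ax,back(s,*c,0.103))
# orange fitting
a=up(t,290,120,315,145); c,ax,_=blob((a[...,0]-a[...,2])>50,290,120); print("fit",c,ax,back(t,*c,.259),back(t,*c,.250))
a=up(s,205,145,230,165); c,ax,_=blob((a[...,0]-a[...,2])>50,205,145); print("fit sc",c,ax,back(s,*c,.259),back(s,*c,.250))
# drum
a=up(t,270,105,330,170); g=a.max(2)
for th in (35,45): c,ax,_=blob(g<th,270,105); print("drum",c,ax,back(t,*c,.241))
# cup rim
a=up(t,170,140,215,185)
# handle
a=up(t,185,185,215,230); c,ax,stt=blob(a.max(2)<40,185,185); print("grip",c,ax,back(t,*c,.050))
E
python3 m.py
```

```text
cart 150 [397.0308 204.8898] [13.9341 14.9547] [ 0.4563 -0.3052  0.103 ]
cart 170 [397.1974 204.769 ] [12.51   14.4659] [ 0.4566 -0.3056  0.103 ]
cart 190 [398.0798 204.6368] [11.1074 12.0042] [ 0.457  -0.3078  0.103 ]
cart scene 150 [202.625  142.4827] [18.3747 20.9413] [ 0.456 -0.317  0.103]
cart scene 170 [205.1397 144.5192] [ 9.3199 11.5613] [ 0.4574 -0.3009  0.103 ]
fit [301.3414 131.5521] [14.5893 15.0269] [ 0.5971 -0.0561  0.259 ] [ 0.5998 -0.0569  0.25  ]
fit sc [217.2681 156.6255] [ 8.8176 11.709 ] [ 0.6085 -0.0429  0.259 ] [ 0.6006 -0.0528  0.25  ]
drum [300.1994 136.0375] [42.6162 48.9201] [ 0.5919 -0.055   0.241 ]
drum [300.2213 135.9882] [43.0006 49.5019] [ 0.5921 -0.0551  0.241 ]
grip [202.3506 208.2105] [ 5.7433 41.7293] [0.45   0.1859 0.05  ]
```

```bash
cat > fit.py <<'E'
from h import *
from scipy.optimize import minimize
np.set_printoptions(precision=4,suppress=True)
t=cam("top"); s=cam("scene"); S=6
th=np.linspace(0,2*np.pi,60,endpoint=False)
def circ(x,y,z,r): return np.c_[x+r*np.cos(th),y+r*np.sin(th),np.full(60,z)]
def sil(f,pts,box):
    u0,v0,u1,v1=box
    p=np.array([proj(f,q) for q in pts]); p=(p-[u0,v0]+.5)*S-.5
    m=np.zeros(((v1-v0)*S,(u1-u0)*S),np.uint8)
    cv2.fillConvexPoly(m,np.round(cv2.convexHull(p.astype(np.float32))*16).astype(np.int32),1,shift=4); return m
def up(f,box):
    u0,v0,u1,v1=box; return cv2.resize(f["pixels"][v0:v1,u0:u1],None,fx=S,fy=S,interpolation=cv2.INTER_CUBIC).astype(int)
def fit(items,model,x0,name):
    def cost(p):
        c=0
        for f,box,mask,valid in items:
            m=sil(f,model(*p),box); c+=((m!=mask)&valid).sum()
        return c
    r=minimize(cost,x0,method="Nelder-Mead",options=dict(initial_simplex=[x0,np.add(x0,[.006,0]),np.add(x0,[0,.006])],xatol=1e-4))
    print(name,r.x,r.fun,[i[2].sum() for i in items])
    for k,(f,box,mask,valid) in enumerate(items):
        m=sil(f,model(*r.x),box); a=up(f,box).clip(0,255).astype(np.uint8)[:,:,::-1].copy()
        cs,_=cv2.findContours(m,0,1); cv2.drawContours(a,cs,-1,(0,0,255),1); cs,_=cv2.findContours(mask.astype(np.uint8),0,1); cv2.drawContours(a,cs,-1,(0,255,0),1)
        cv2.imwrite(f"pics/fit_{name}{k}.png",a)
    return r.x
def big(mask):
    n,l,st,_=cv2.connectedComponentsWithStats(mask.astype(np.uint8)); return l==1+np.argmax(st[1:,4])
# cartridge top
b1=(375,190,415,225); a=up(t,b1); print(a[10,10],a[::30,::30].min(2))
w=(a[...,0]-a[...,2]); m1=big((w>12)&(a.max(2)>85))|big(a.min(2)>150); ones=np.ones(m1.shape,bool)
cm=lambda x,y: np.r_[circ(x,y,0,.02),circ(x,y,.100,.02),circ(x,y,.104,.016)]
fit([(t,b1,m1,ones)],cm,[.457,-.306],"cart")
hm=lambda x,y: np.r_[circ(x,y,.172,.049),circ(x,y,.241,.049)]
b2=(272,100,332,170); m2=big(up(t,b2).max(2)<45); 
o=up(t,b2); m2=m2|big((o[...,0]-o[...,2])>40)
v2=np.ones(m2.shape,bool)
b3=(195,140,245,195); o=up(s,b3); m3=big(o.max(2)<60)|big((o[...,0]-o[...,2])>40); v3=np.ones(m3.shape,bool); v3[:, :18*S]=0; v3[:14*S,:]=0
fit([(t,b2,m2,v2)],hm,[.6,-.055],"head")
fit([(s,b3,m3,v3)],hm,[.6,-.055],"heads")
fit([(t,b2,m2,v2),(s,b3,m3,v3)],hm,[.6,-.055],"headb")
E
python3 fit.py; cd pics; python3 -c "
import cv2,numpy as np
ims=[cv2.imread(f'fit_{n}.png') for n in ('cart0','headb0','headb1')]
H=max(i.shape[0] for i in ims); c=np.hstack([cv2.copyMakeBorder(i,0,H-i.shape[0],0,0,0) for i in ims]); print(c.shape); cv2.imwrite('fits.png',cv2.resize(c,(800,int(c.shape[0]*800/c.shape[1]))))"
```

```text
[105 106 103] [[104 137 134 128  89  65  71  66]
 [101 108 132 134 130 126 130 132]
 [103 105 105 129 179 194 129 126]
 [ 99 104 122 154 135  66 139 131]
 [129 113 120 109 179 200  73  74]
 [124 131  58  84  65  64  65  67]
 [126 129 124 115 131  98  59  58]]
cart [ 0.457  -0.3059] 8951.0 [np.int64(4461)]
head [ 0.5996 -0.0571] 2650.0 [np.int64(59984)]
heads [ 0.6224 -0.0732] 7498.0 [np.int64(11558)]
headb [ 0.5998 -0.0575] 15807.0 [np.int64(59984), np.int64(11558)]
(420, 900, 3)
```

View pics/fits.png

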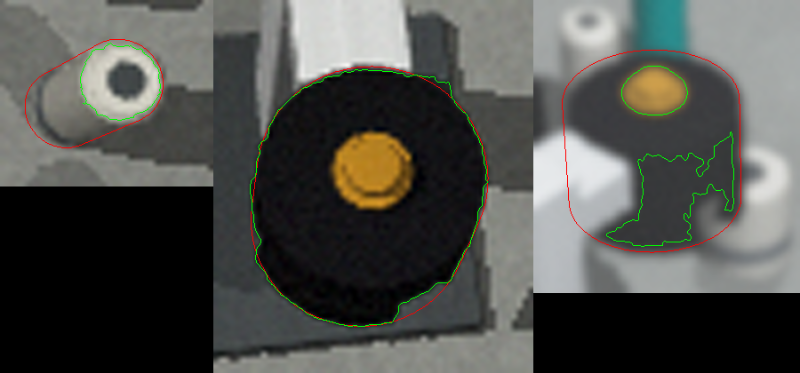

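```bash
cat > cup.py <<'E'
from h import *
from scipy.optimize import least_squares
np.set_printoptions(precision=4,suppress=True)
t=cam("top"); s=cam("scene")
px=lambda X,Y:(165+(X+.5)/6-.5,135+(Y+.5)/6-.5)
P=back(t,*px(168,145),.075); print("rim c guess",P)
def pt(p,l):
    x,y,a=p; c,s_=np.cos(a),np.sin(a); return [x+c*l[0]-s_*l[1],y+s_*l[0]+c*l[1],l[2]]
loc=[]; 
for ang in (0,120,240):
    r=.038; loc.append([r*np.cos(np.radians(ang)),r*np.sin(np.radians(ang)),.066])
obs=[px(154,65),px(107,196),px(246,170)]
loc+= [[-.17,.007,.05],[-.17,-.007,.05],[-.09,.007,.05],[-.09,-.007,.05]]
obs+= [px(228,531),px(258,526),px(195,353),px(222,347)]
obs=np.array(obs)
def res(p,perm): 
    L=[loc[i] for i in perm]+loc[3:]; return (np.array([proj(t,pt(p,l)) for l in L])-obs).ravel()
for perm in ((0,1,2),(0,2,1)):
    r=least_squares(lambda p:res(p,perm),[.57,.2,.2]); print(perm,r.x,np.degrees(r.x[2]),r.cost); print(r.fun.reshape(-1,2))
    if perm==(0,2,1) or 1: X=r.x if perm==(0,1,2) else X
def draw(f,p,box,S,n):
    u0,v0,u1,v1=box; a=cv2.resize(f["pixels"][v0:v1,u0:u1,::-1],None,fx=S,fy=S,interpolation=cv2.INTER_CUBIC)
    T=lambda q:tuple(np.round(((proj(f,pt(p,q))-[u0,v0]+.5)*S-.5)).astype(int))
    th=np.linspace(0,2*np.pi,49)
    for z,r in ((.075,.0295),(.075,.0235),(0,.032)):
        cv2.polylines(a,[np.array([T([r*np.cos(k),r*np.sin(k),z]) for k in th])],1,(0,0,255),1)
    for l in loc[:3]: cv2.circle(a,T(l),3,(0,255,0),1)
    b=[[-.17,.007],[-.17,-.007],[-.09,-.007],[-.09,.007]]
    for z in (.026,.05): cv2.polylines(a,[np.array([T(q+[z]) for q in b])],1,(255,255,0),1)
    cv2.imwrite("pics/"+n,a)
import sys
draw(t,X,(165,135,235,235),6,"cupo_t.png"); draw(s,X,(255,205,325,275),6,"cupo_s.png")
# stand yaw
q=lambda X,Y:(250+(X+.5)/5-.5,70+(Y+.5)/5-.5)
for A,B in (((62,192),(95,485)),((97,487),(365,461))):
    a=back(t,*q(*A),.012);b=back(t,*q(*B),.012); print("plate edge",np.degrees(np.arctan2(*(a-b)[[1,0]])),np.linalg.norm(a-b),a,b)
a=back(t,*q(170,55),.25)
E
python3 cup.py; cd pics; python3 -c "
import cv2,numpy as np
ims=[cv2.imread(f) for f in ('cupo_t.png','cupo_s.png')]
H=600; cv2.imwrite('cupo.png',np.hstack([cv2.copyMakeBorder(i,0,H-i.shape[0],0,0,0) for i in ims])[:600,:800])"
```

```text
rim c guess [0.5766 0.2123 0.075 ]
(0, 1, 2) [0.5789 0.2133 0.2091] 11.979446173401705 1.262464327286354
[[-0.0193 -0.4527]
 [-0.7649  0.7993]
 [ 0.7116  0.2343]
 [-0.2934 -0.027 ]
 [-0.0071 -0.2536]
 [-0.1754 -0.1307]
 [ 0.5522 -0.1741]]
(0, 2, 1) [0.579  0.2133 0.2084] 11.938053635203909 593.3841525752766
[[  0.0097  -0.4902]
 [ 23.8934  -4.1252]
 [-23.9192   5.089 ]
 [ -0.3212  -0.0566]
 [ -0.0342  -0.2794]
 [ -0.1812  -0.1639]
 [  0.547   -0.2036]]
plate edge 6.641533756458197 0.16835586830121196 [0.7383 0.0325 0.012 ] [0.5711 0.013  0.012 ]
plate edge 96.1265509452777 0.1468512720630479 [0.57   0.0119 0.012 ] [ 0.5856 -0.1341  0.012 ]
```

View pics/cupo.png

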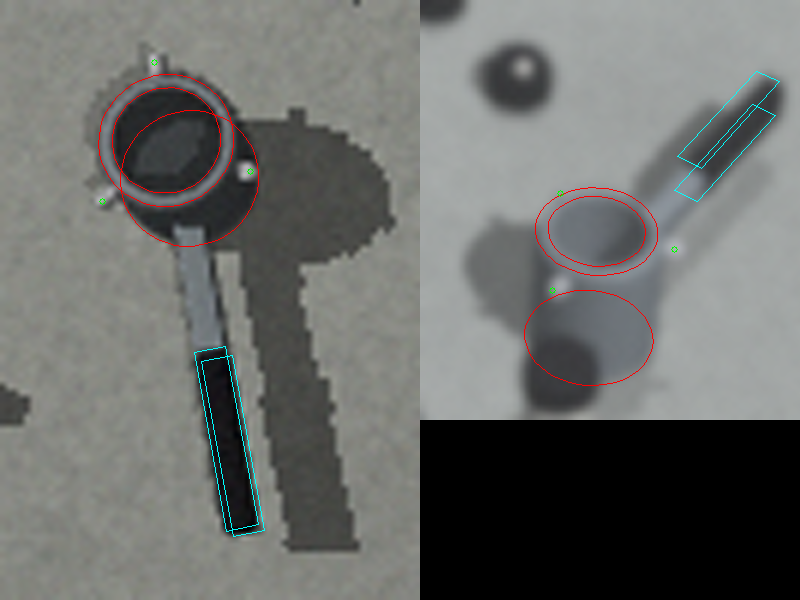

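```bash
cat > mv.py <<'E'
from h import *
import sys
np.set_printoptions(precision=3,suppress=True)
# usage: mv.py x y z yawdeg [x y z yaw ...]  (tool down)
def inc(P,yaw,st=None):
    st=st or bot.observe(); R0=R.from_euler('xyz',st["tool_rot"])
    d=R0.inv().apply(np.array(P)-st["position"])*100
    Rt=R.from_euler('xyz',[np.pi,0,np.radians(yaw)])
    return d,np.degrees((R0.inv()*Rt).as_rotvec())
if __name__=="__main__":
    st=bot.observe(); print("clk",round(st["clock"],2),"pos",st["position"],"rpy",np.degrees(st["tool_rot"]),"q",st["qpos"],"F",st["force"],"M",st["moment"],"w",st["grip_width"])
    a=list(map(float,sys.argv[1:]))
    for i in range(0,len(a),4): print(a[i:i+4],*inc(a[i:i+3],a[i+3],st))
E
python3 - <<'E'
from h import *
t=cam("top")
for n,u,v,z in (("black",360+140/5,150+110/5,.104),("turq",360+247/5,150+435/5,.104),("wrenchend",422,177,.005),("wide",332,207,.065),("plugA",252,199,.023),("plugB",283,205,.023),("link",206,125,.012),("waterbot",140,88,.19),("orange",157,265,.07)): print(n,back(t,u,v,z).round(3))
E
python3 mv.py .40 .38 .30 10 .457 -.10 .30 -60 .457 -.306 .30 -90
```

```text
black [ 0.539 -0.286  0.104]
turq [ 0.377 -0.332  0.104]
wrenchend [ 0.547 -0.403  0.005]
wide [ 0.455 -0.15   0.065]
plugA [0.48  0.057 0.023]
plugB [ 0.464 -0.026  0.023]
link [0.688 0.188 0.012]
waterbot [0.725 0.329 0.19 ]
orange [0.302 0.294 0.07 ]
clk 0.55 pos [0.189 0.596 0.231] rpy [179.999   0.003  72.417] q [-1.334  0.521 -0.036  1.6    0.021  1.021 -0.113] F [-0.65   0.451  0.008] M [-0.078 -0.     0.024] w 0.08545114759099091
[0.4, 0.38, 0.3, 10.0] [-14.19   26.654  -6.87 ] [ 0.002  0.002 62.417]
[0.457, -0.1, 0.3, -60.0] [-58.226  46.588  -6.867] [  0.004   0.001 132.417]
[0.457, -0.306, 0.3, -90.0] [-77.863  52.811  -6.866] [  0.004  -0.001 162.417]
```

jog_arm --increments '[{"x": -7,"y": 13.3,"z": -6.9,"wz": 30,"claw": 100},{"x": -14,"y": 26.6,"z": -6.9,"wz": 62},{"x": -14,"y": 26.6,"z": -6.9,"wz": 62},{"x": -14,"y": 26.6,"z": -6.9,"wz": 62},{"x": -14,"y": 26.6,"z": -6.9,"wz": 62},{"x": -14,"y": 26.6,"z": -6.9,"wz": 62},{"x": -58.2,"y": 46.6,"z": -6.9,"wz": 132},{"x": -58.2,"y": 46.6,"z": -6.9,"wz": 132},{"x": -58.2,"y": 46.6,"z": -6.9,"wz": 132},{"x": -58.2,"y": 46.6,"z": -6.9,"wz": 132}]'

```text
schema error: expected keys wx, wy, wz, x, y, z, claw
```

```bash
python3 mv.py .457 -.10 .30 -60 .457 -.306 .30 -90
```

```text
clk 0.55 pos [0.189 0.596 0.231] rpy [179.999   0.003  72.417] q [-1.334  0.521 -0.036  1.6    0.021  1.021 -0.113] F [-0.65   0.451  0.008] M [-0.078 -0.     0.024] w 0.08545114759099091
[0.457, -0.1, 0.3, -60.0] [-58.226  46.588  -6.867] [  0.004   0.001 132.417]
[0.457, -0.306, 0.3, -90.0] [-77.863  52.811  -6.866] [  0.004  -0.001 162.417]
```

All keys are required in every row.

jog_arm --increments '[{"wx": 0,"wy": 0,"wz": 30,"x": -7,"y": 13.3,"z": -6.9,"claw": 100},{"wx": 0,"wy": 0,"wz": 62,"x": -14,"y": 26.6,"z": -6.9,"claw": 100},{"wx": 0,"wy": 0,"wz": 62,"x": -14,"y": 26.6,"z": -6.9,"claw": 100},{"wx": 0,"wy": 0,"wz": 62,"x": -14,"y": 26.6,"z": -6.9,"claw": 100},{"wx": 0,"wy": 0,"wz": 62,"x": -14,"y": 26.6,"z": -6.9,"claw": 100},{"wx": 0,"wy": 0,"wz": 62,"x": -14,"y": 26.6,"z": -6.9,"claw": 100},{"wx": 0,"wy": 0,"wz": 132,"x": -58.2,"y": 46.6,"z": -6.9,"claw": 100},{"wx": 0,"wy": 0,"wz": 132,"x": -58.2,"y": 46.6,"z": -6.9,"claw": 100},{"wx": 0,"wy": 0,"wz": 132,"x": -58.2,"y": 46.6,"z": -6.9,"claw": 100},{"wx": 0,"wy": 0,"wz": 132,"x": -58.2,"y": 46.6,"z": -6.9,"claw": 100}]'

```text
clock: 1.8
position: [0.4294, 0.1319, 0.3006]
tool_rot: [-3.141, -0.0, -0.574]
force: [0.6, -0.3, 1.1]
grip_width: 0.0852
```

```bash
python3 mv.py .457 -.10 .30 -60 .457 -.306 .30 -90
```

```text
clk 1.8 pos [0.429 0.132 0.301] rpy [-179.95    -0.003  -32.89 ] q [-0.895  0.17   0.538  1.969 -0.102  1.028 -0.884] F [ 0.576 -0.275  1.086] M [ 0.026 -0.104  0.023] w 0.08515114124646785
[0.457, -0.1, 0.3, -60.0] [14.905 17.974  0.04 ] [-0.05   0.009 27.11 ]
[0.457, -0.306, 0.3, -90.0] [26.091 35.272  0.025] [-0.047  0.023 57.11 ]
```

jog_arm --increments '[{"wx": 0,"wy": 0,"wz": 27,"x": 14.9,"y": 18,"z": 0,"claw": 100},{"wx": 0,"wy": 0,"wz": 27,"x": 14.9,"y": 18,"z": 0,"claw": 100},{"wx": 0,"wy": 0,"wz": 27,"x": 14.9,"y": 18,"z": 0,"claw": 100},{"wx": 0,"wy": 0,"wz": 27,"x": 14.9,"y": 18,"z": 0,"claw": 100},{"wx": 0,"wy": 0,"wz": 57,"x": 26.1,"y": 35.3,"z": 0,"claw": 100},{"wx": 0,"wy": 0,"wz": 57,"x": 26.1,"y": 35.3,"z": 0,"claw": 100},{"wx": 0,"wy": 0,"wz": 57,"x": 26.1,"y": 35.3,"z": 0,"claw": 100},{"wx": 0,"wy": 0,"wz": 57,"x": 26.1,"y": 35.3,"z": 0,"claw": 100},{"wx": 0,"wy": 0,"wz": 57,"x": 26.1,"y": 35.3,"z": 0,"claw": 100},{"wx": 0,"wy": 0,"wz": 57,"x": 26.1,"y": 35.3,"z": 0,"claw": 100}]'

```text
clock: 3.05
position: [0.4571, -0.3055, 0.3002]
tool_rot: [-3.141, 0.001, -1.568]
force: [-0.8, 1.0, -0.4]
grip_width: 0.0855
```

```bash
python3 - <<'E'
from h import *
t=cam("top"); s=cam("scene"); 
crop(t,330,130,450,260,4,"c1t.png"); crop(s,170,90,270,190,5,"c1s.png")
E
python3 mv.py .457 -.306 .12 -90 .457 -.306 .072 -90
```

```text
clk 3.15 pos [ 0.457 -0.305  0.3  ] rpy [-179.951    0.073  -89.795] q [-0.129  0.449  0.868  1.744 -0.378  1.125 -0.711] F [ 1.223 -0.264 -0.075] M [-0.033  0.075  0.008] w 0.08548404800829608
[0.457, -0.306, 0.12, -90.0] [ 0.106  0.044 18.033] [-0.049  0.073  0.205]
[0.457, -0.306, 0.072, -90.0] [ 0.112  0.049 22.833] [-0.049  0.073  0.205]
```

View pics/c1t.png

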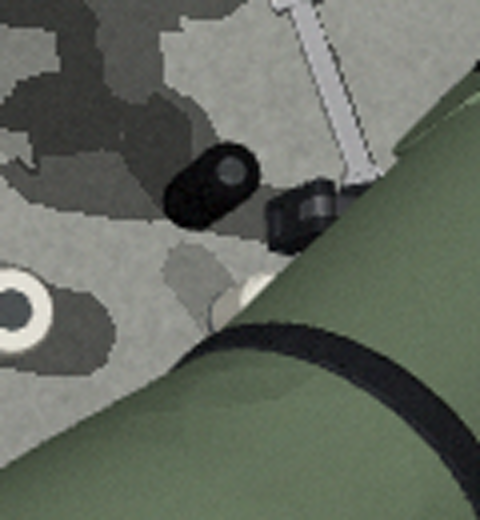

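View pics/c1s.png

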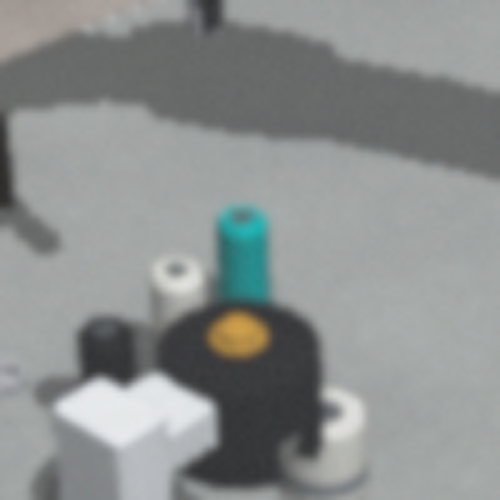

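jog_arm --increments '[{"wx": 0,"wy": 0,"wz": 0,"x": 0,"y": 0,"z": 6,"claw": 100},{"wx": 0,"wy": 0,"wz": 0,"x": 0,"y": 0,"z": 12,"claw": 100},{"wx": 0,"wy": 0,"wz": 0,"x": 0.1,"y": 0,"z": 17,"claw": 100},{"wx": 0,"wy": 0,"wz": 0,"x": 0.1,"y": 0,"z": 20,"claw": 100},{"wx": 0,"wy": 0,"wz": 0,"x": 0.1,"y": 0,"z": 22.8,"claw": 100},{"wx": 0,"wy": 0,"wz": 0,"x": 0.1,"y": 0,"z": 22.8,"claw": 100},{"wx": 0,"wy": 0,"wz": 0,"x": 0.1,"y": 0,"z": 22.8,"claw": 100}]' --squeeze 30

```text
clock: 4.03
position: [0.4581, -0.3058, 0.0735]
tool_rot: [-3.14, 0.001, -1.567]
force: [0.0, -0.8, -0.4]
grip_width: 0.0857
```

```bash
python3 - <<'E'
from h import *
t=cam("top"); s=cam("scene"); 
crop(t,330,130,450,260,4,"c2t.png"); crop(s,170,90,270,190,5,"c2s.png")
E
python3 mv.py .457 -.306 .072 -90
```

```text
clk 4.12 pos [ 0.458 -0.306  0.074] rpy [-179.858    0.032  -89.77 ] q [ 0.064  0.73   0.607  1.94  -0.657  0.677 -0.484] F [0.037 0.136 0.763] M [ 0.004 -0.021 -0.04 ] w 0.08524490142570389
[0.457, -0.306, 0.072, -90.0] [0.001 0.117 0.159] [-0.142  0.033  0.23 ]
```

View pics/c2s.png

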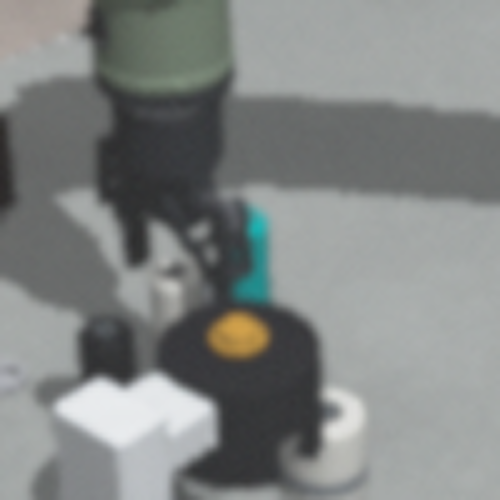

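View pics/c2t.png

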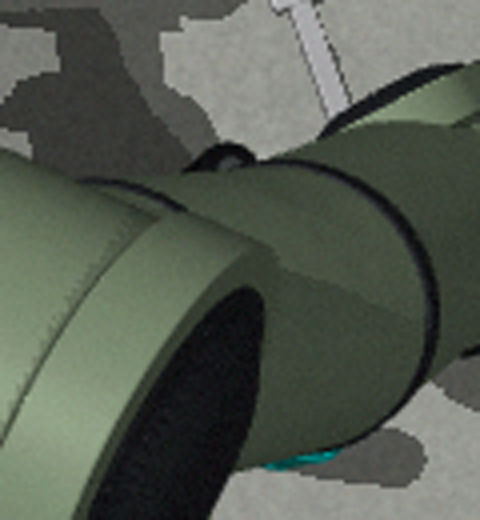

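jog_arm --increments '[{"wx": 0,"wy": 0,"wz": 0,"x": 0,"y": 0.1,"z": 0.2,"claw": 40},{"wx": 0,"wy": 0,"wz": 0,"x": 0,"y": 0.1,"z": 0.2,"claw": 20},{"wx": 0,"wy": 0,"wz": 0,"x": 0,"y": 0.1,"z": 0.2,"claw": 20},{"wx": 0,"wy": 0,"wz": 0,"x": 0,"y": 0.1,"z": 0.2,"claw": 20},{"wx": 0,"wy": 0,"wz": 0,"x": 0,"y": 0.1,"z": 0.2,"claw": 20},{"wx": 0,"wy": 0,"wz": 0,"x": 0,"y": 0.1,"z": 0.2,"claw": 20}]' --squeeze 30

```text
clock: 4.88
position: [0.4574, -0.3062, 0.0719]
tool_rot: [-3.139, 0.0, -1.567]
force: [-0.1, 0.2, 6.6]
grip_width: 0.0389
```

```bash
python3 - <<'E'
from h import *
s=cam("scene"); 
crop(s,180,100,250,170,8,"c3s.png")
E
python3 mv.py .457 -.306 .18 -90
```

```text
clk 4.92 pos [ 0.457 -0.306  0.072] rpy [-179.819    0.013  -89.778] q [ 0.067  0.731  0.604  1.942 -0.659  0.672 -0.481] F [ 0.393 -0.392  5.879] M [ 0.025  0.048 -0.024] w 0.03902603248849828
[0.457, -0.306, 0.18, -90.0] [ -0.027   0.008 -10.807] [-0.181  0.013  0.222]
```

View pics/c3s.png

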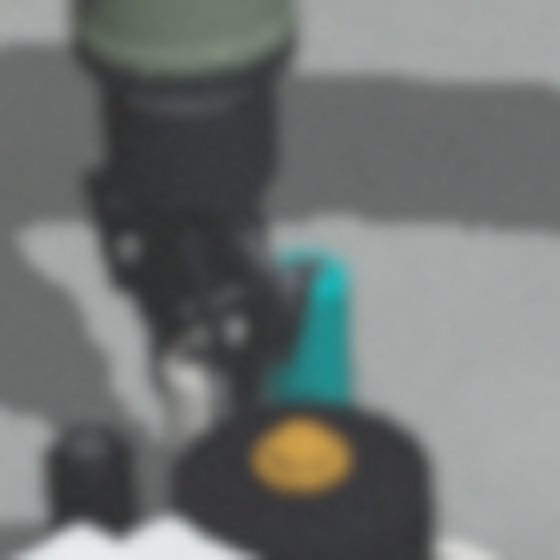

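jog_arm --increments '[{"wx": 0,"wy": 0,"wz": 0,"x": 0,"y": 0,"z": -3,"claw": 20},{"wx": 0,"wy": 0,"wz": 0,"x": 0,"y": 0,"z": -7,"claw": 20},{"wx": 0,"wy": 0,"wz": 0,"x": 0,"y": 0,"z": -11,"claw": 20},{"wx": 0,"wy": 0,"wz": 0,"x": 0,"y": 0,"z": -15,"claw": 20},{"wx": 0,"wy": 0,"wz": 0,"x": 0,"y": 0,"z": -15,"claw": 20}]'

```text
clock: 5.55
position: [0.4578, -0.3069, 0.2242]
tool_rot: [-3.135, -0.001, -1.567]
force: [-0.0, -0.6, -1.0]
grip_width: 0.0395
```

```bash
python3 mv.py .44 -.2 .22 -90 .43 -.05 .22 -85 .46 .12 .22 -78 .5775 .2125 .20 -78
```

```text
clk 5.55 pos [ 0.458 -0.307  0.224] rpy [-179.617   -0.064  -89.772] q [-0.076  0.533  0.806  1.838 -0.467  0.964 -0.634] F [-0.012 -0.618 -0.989] M [ 0.019 -0.008  0.001] w 0.03945352548210907
[0.44, -0.2, 0.22, -90.0] [-10.697   1.738   0.396] [-0.383 -0.063  0.228]
[0.43, -0.05, 0.22, -85.0] [-25.7     2.678   0.373] [-0.38  -0.08  -4.772]
[0.46, 0.12, 0.22, -78.0] [-42.688  -0.389   0.374] [ -0.375  -0.103 -11.772]
[0.5775, 0.2125, 0.2, -78.0] [-51.894 -12.162   2.443] [ -0.375  -0.103 -11.772]
```

jog_arm --increments '[{"wx": -0.4,"wy": 0,"wz": 0,"x": -5,"y": 1,"z": 0.3,"claw": 20},{"wx": -0.4,"wy": 0,"wz": 0,"x": -10.7,"y": 1.8,"z": 0.3,"claw": 20},{"wx": -0.4,"wy": 0,"wz": -2,"x": -16,"y": 2.5,"z": 0.3,"claw": 20},{"wx": -0.4,"wy": 0,"wz": -4,"x": -21,"y": 2.7,"z": 0.3,"claw": 20},{"wx": -0.4,"wy": 0,"wz": -5,"x": -26,"y": 2.5,"z": 0.3,"claw": 20},{"wx": -0.4,"wy": 0,"wz": -8,"x": -32,"y": 1.5,"z": 0.3,"claw": 20},{"wx": -0.4,"wy": 0,"wz": -10,"x": -38,"y": 0.3,"z": 0.3,"claw": 20},{"wx": -0.4,"wy": 0,"wz": -12,"x": -43,"y": -1,"z": 0.3,"claw": 20},{"wx": -0.4,"wy": 0,"wz": -12,"x": -46.5,"y": -5,"z": 0.3,"claw": 20},{"wx": -0.4,"wy": 0,"wz": -12,"x": -49,"y": -8.5,"z": 0.3,"claw": 20}]'

```text
clock: 6.8
position: [0.5413, 0.1857, 0.2201]
tool_rot: [3.14, -0.002, -1.355]
force: [-0.7, -0.9, 0.2]
grip_width: 0.0393
```

```bash
python3 mv.py .5775 .2125 .20 -78
```

```text
clk 6.8 pos [0.541 0.186 0.22 ] rpy [179.888  -0.088 -77.645] q [-0.95   0.565  0.76   1.78  -0.457  0.984 -1.362] F [-0.697 -0.882  0.193] M [ 0.021 -0.024  0.017] w 0.039327279672815636
[0.5775, 0.2125, 0.2, -78.0] [-1.85  -4.116  1.995] [ 0.112 -0.088  0.354]
```

jog_arm --increments '[{"wx": 0,"wy": 0,"wz": 0,"x": -1.2,"y": -2.5,"z": 0.8,"claw": 20},{"wx": 0.1,"wy": -0.1,"wz": 0.4,"x": -1.85,"y": -4.1,"z": 2,"claw": 20},{"wx": 0.1,"wy": -0.1,"wz": 0.4,"x": -1.85,"y": -4.1,"z": 2.5,"claw": 20},{"wx": 0.1,"wy": -0.1,"wz": 0.4,"x": -1.85,"y": -4.1,"z": 2.5,"claw": 20}]'

```text
clock: 7.3
position: [0.5766, 0.2117, 0.1943]
tool_rot: [3.14, -0.0, -1.363]
force: [-0.4, -0.7, 0.3]
grip_width: 0.0391
```

```bash
python3 - <<'E'
from h import *
t=cam("top"); s=cam("scene"); 
crop(t,150,110,270,230,4,"d1t.png"); crop(s,240,150,340,270,5,"d1s.png")
E
python3 mv.py .5775 .2125 .16 -78
```

```text
clk 7.4 pos [0.577 0.212 0.195] rpy [179.994   0.025 -78.073] q [-0.91   0.658  0.722  1.691 -0.506  0.989 -1.369] F [-0.063 -0.308 -0.635] M [ 0.016  0.021 -0.01 ] w 0.039221962331138255
[0.5775, 0.2125, 0.16, -78.0] [-0.038 -0.06   3.531] [ 0.006  0.025 -0.073]
```

View pics/d1t.png

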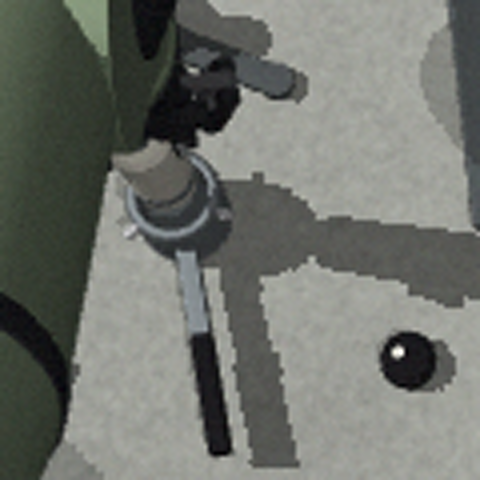

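View pics/d1s.png

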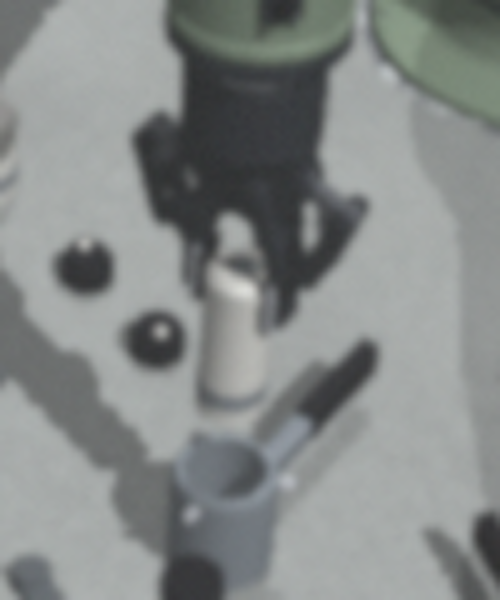

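```bash
cat > ov.py <<'E'
from h import *
def overlay(items,boxes,name):
    """items: list of (center xy, [(z,r)...])"""
    out=[]
    for n,(u0,v0,u1,v1),S in boxes:
        f=cam(n); a=cv2.resize(f["pixels"][v0:v1,u0:u1,::-1],None,fx=S,fy=S,interpolation=cv2.INTER_CUBIC)
        th=np.linspace(0,2*np.pi,49)
        for (x,y),zr,col in items:
            for z,r in zr:
                q=np.array([proj(f,[x+r*np.cos(k),y+r*np.sin(k),z]) for k in th]); q=(q-[u0,v0]+.5)*S-.5
                cv2.polylines(a,[np.round(q).astype(int)],1,col,1)
        out.append(a)
    H=max(i.shape[0] for i in out); cv2.imwrite("pics/"+name,np.hstack([cv2.copyMakeBorder(i,0,H-i.shape[0],0,0,0) for i in out]))
E
python3 - <<'E'
from ov import *
p=bot.observe()["position"]
overlay([(p[:2],[(p[2]-.072,.02),(p[2]+.032,.02)],(0,0,255)),((.5775,.2125),[(.075,.0295),(.0,.032)],(0,255,0))],[("top",(165,130,225,190),6),("scene",(265,170,325,270),6)],"d2.png")
E
```

```text
(no output)
```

View pics/d2.png

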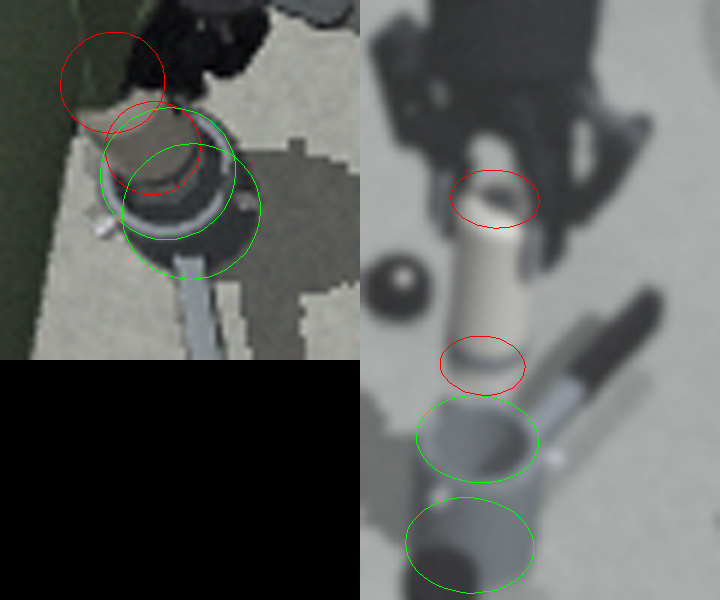

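jog_arm --increments '[{"wx": 0,"wy": 0,"wz": 0,"x": 0,"y": 0,"z": 2,"claw": 20},{"wx": 0,"wy": 0,"wz": 0,"x": 0,"y": 0,"z": 4.2,"claw": 20},{"wx": 0,"wy": 0,"wz": 0,"x": 0,"y": 0,"z": 4.2,"claw": 20}]'

```text
clock: 7.88
position: [0.5761, 0.212, 0.1516]
tool_rot: [3.139, -0.0, -1.362]
force: [0.6, 1.0, 0.2]
grip_width: 0.0394
```

```bash
python3 - <<'E'
from ov import *
p=bot.observe()["position"]
overlay([],[("top",(170,135,220,185),8),("scene",(270,185,320,260),8)],"d3.png")
E
python3 mv.py .5775 .2125 .13 -78
```

```text
clk 7.97 pos [0.577 0.212 0.154] rpy [-179.986    0.026  -78.071] q [-0.887  0.705  0.684  1.723 -0.546  0.912 -1.338] F [ 0.063 -0.614 -0.943] M [ 0.046  0.019 -0.006] w 0.03882154158456972
[0.5775, 0.2125, 0.13, -78.0] [-0.03  -0.032  2.357] [-0.014  0.026 -0.071]
```

View pics/d3.png

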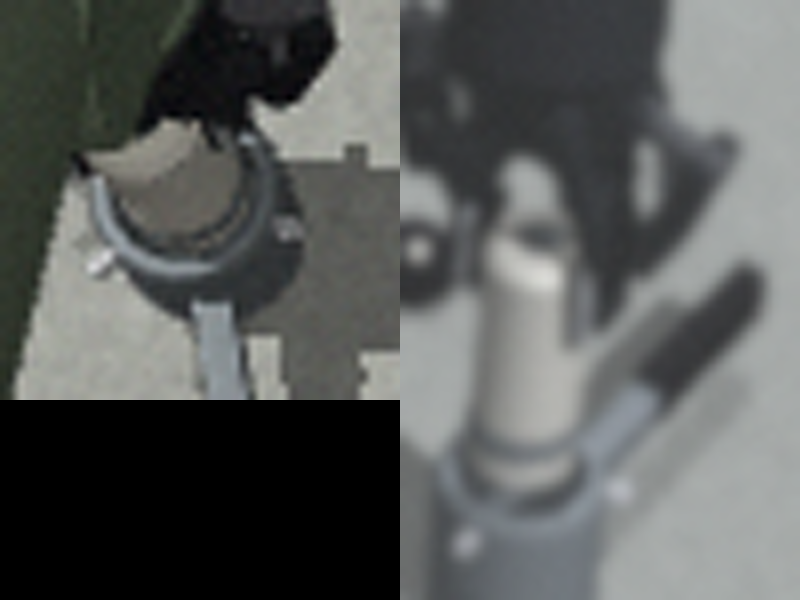

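Run:
```python
from ov import *
p=bot.observe()["position"]
overlay([(p[:2],[(p[2]-.072,.02)],(0,0,255)),((.577,.2125),[(.075,.0295),(.075,.0235)],(0,255,0))],[("top",(176,142,208,174),24)],"d4.png")
overlay([(p[:2],[(p[2]-.072,.02)],(0,0,255)),((.577,.2125),[(.075,.0295),(.075,.0235)],(0,255,0))],[("scene",(272,230,302,254),26)],"d5.png")
```

```text
(no output)
```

View pics/d4.png

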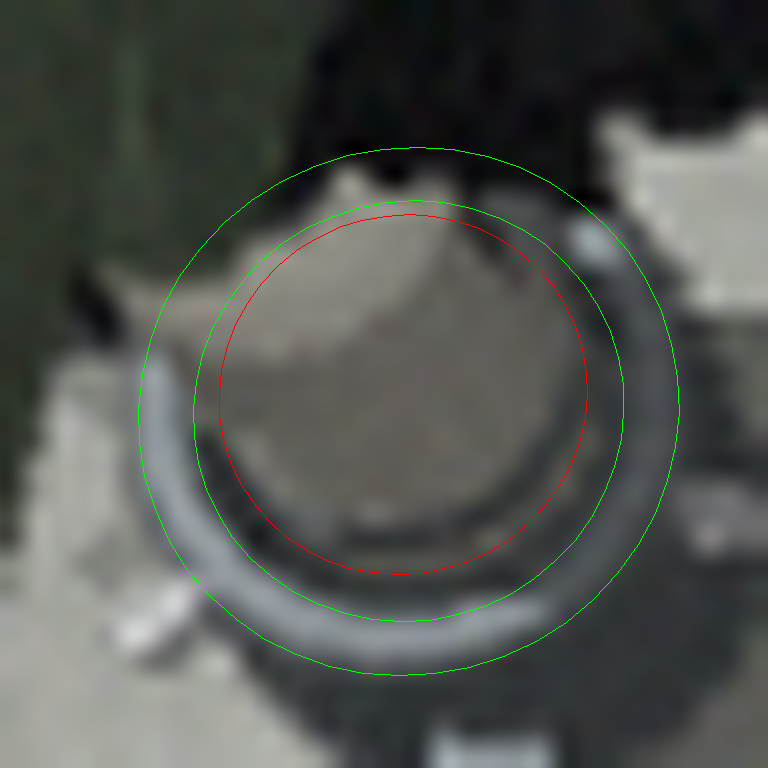

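View pics/d5.png

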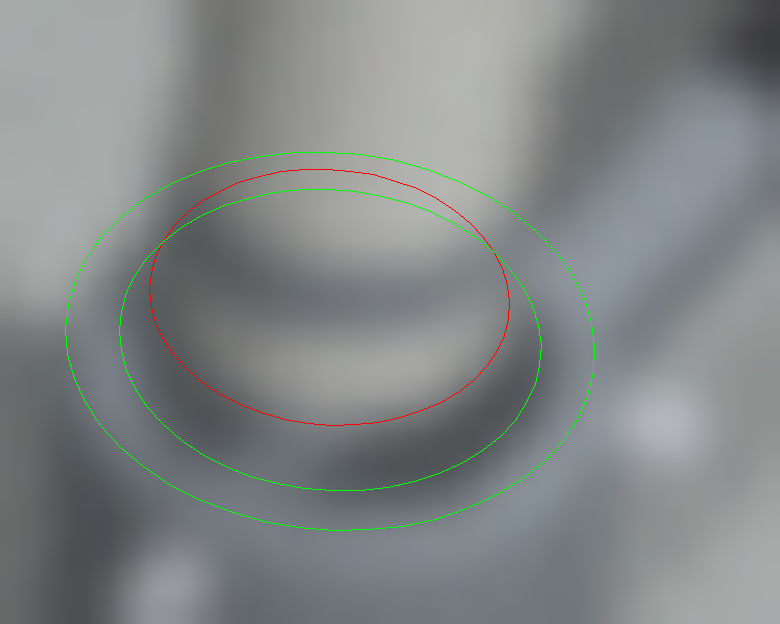

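jog_arm --increments '[{"wx": 0,"wy": 0,"wz": 0,"x": 0,"y": 0,"z": 1,"claw": 20},{"wx": 0,"wy": 0,"wz": 0,"x": 0,"y": 0,"z": 2,"claw": 20},{"wx": 0,"wy": 0,"wz": 0,"x": 0,"y": 0,"z": 2,"claw": 20}]'

```text
clock: 8.45
position: [0.5771, 0.2122, 0.1332]
tool_rot: [3.141, 0.0, -1.362]
force: [0.5, -0.0, -0.3]
grip_width: 0.039
```

```bash
python3 mv.py .5775 .2125 .080 -78
```

```text
clk 8.45 pos [0.577 0.212 0.133] rpy [179.992   0.027 -78.064] q [-0.875  0.73   0.664  1.737 -0.565  0.876 -1.323] F [ 0.485 -0.044 -0.282] M [-0.02   0.005 -0.003] w 0.039045976405586255
[0.5775, 0.2125, 0.08, -78.0] [-0.02  -0.048  5.316] [ 0.008  0.027 -0.064]
```

In: 14 mm below the rim height with no contact force. Continuing down.

jog_arm --increments '[{"wx": 0,"wy": 0,"wz": 0,"x": 0,"y": 0,"z": 1.5,"claw": 20},{"wx": 0,"wy": 0,"wz": 0,"x": 0,"y": 0,"z": 3,"claw": 20},{"wx": 0,"wy": 0,"wz": 0,"x": 0,"y": 0,"z": 4.5,"claw": 20},{"wx": 0,"wy": 0,"wz": 0,"x": 0,"y": 0,"z": 5.1,"claw": 20},{"wx": 0,"wy": 0,"wz": 0,"x": 0,"y": 0,"z": 5.3,"claw": 20},{"wx": 0,"wy": 0,"wz": 0,"x": 0,"y": 0,"z": 5.3,"claw": 20}]'

```text
clock: 9.2
position: [0.5773, 0.2122, 0.0804]
tool_rot: [-3.141, 0.0, -1.363]
force: [0.8, -0.1, -0.6]
grip_width: 0.0393
```

```bash
python3 mv.py .5775 .2125 .080 -78
```

```text
clk 9.2 pos [0.577 0.212 0.08 ] rpy [-179.988    0.027  -78.067] q [-0.84   0.796  0.609  1.762 -0.618  0.783 -1.283] F [ 0.752 -0.147 -0.612] M [-0.028 -0.005  0.024] w 0.039254179485145896
[0.5775, 0.2125, 0.08, -78.0] [-0.027 -0.029  0.036] [-0.012  0.027 -0.067]
```

jog_arm --increments '[{"wx": 0,"wy": 0,"wz": 0,"x": 0,"y": 0,"z": 0.2,"claw": 20},{"wx": 0,"wy": 0,"wz": 0,"x": 0,"y": 0,"z": 0.2,"claw": 75},{"wx": 0,"wy": 0,"wz": 0,"x": 0,"y": 0,"z": 0.2,"claw": 75},{"wx": 0,"wy": 0,"wz": 0,"x": 0,"y": 0,"z": 0.2,"claw": 75},{"wx": 0,"wy": 0,"wz": 0,"x": 0,"y": 0,"z": -1.5,"claw": 75},{"wx": 0,"wy": 0,"wz": 0,"x": 0,"y": 0,"z": -4.5,"claw": 75},{"wx": 0,"wy": 0,"wz": 0,"x": 0,"y": 0,"z": -8,"claw": 75},{"wx": 0,"wy": 0,"wz": 0,"x": 0,"y": 0,"z": -10,"claw": 75}]'

```text
clock: 10.2
position: [0.5777, 0.2122, 0.1829]
tool_rot: [-3.139, 0.001, -1.363]
force: [-0.1, -0.3, -0.1]
grip_width: 0.064
```

```bash
python3 - <<'E'
from ov import *
X=(.577,.2125)
overlay([(X,[(.11,.02),(.075,.0295),(.0,.032)],(0,0,255))],[("top",(165,135,235,235),5),("scene",(265,200,330,280),6)],"e1.png")
E
python3 mv.py .455 .1865 .15 -78 .455 .1865 .019 -78
```

```text
clk 10.3 pos [0.578 0.212 0.183] rpy [-179.814    0.087  -78.063] q [-0.904  0.672  0.712  1.701 -0.52   0.962 -1.358] F [0.877 0.72  0.015] M [ 0.023  0.016 -0.042] w 0.06409007322918904
[0.455, 0.1865, 0.15, -78.0] [-0.    12.59   3.232] [-0.186  0.087 -0.063]
[0.455, 0.1865, 0.019, -78.0] [ 0.02  12.633 16.332] [-0.186  0.087 -0.063]
```

View pics/e1.png

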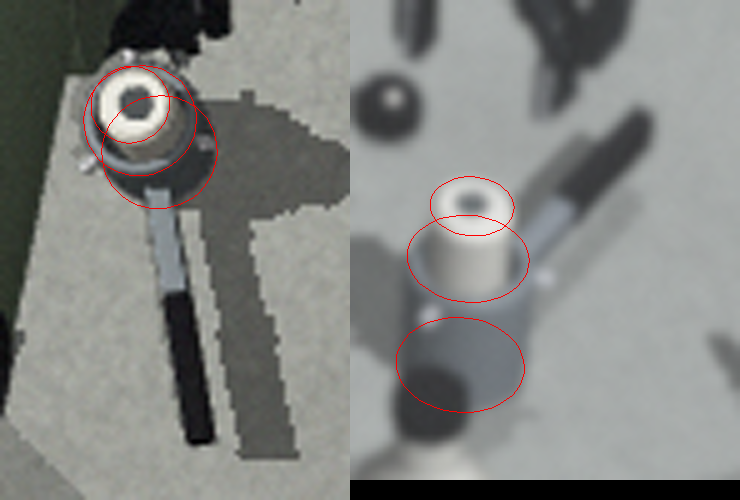

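jog_arm --increments '[{"wx": 0,"wy": 0,"wz": 0,"x": 0,"y": 5,"z": 0,"claw": 60},{"wx": 0,"wy": 0,"wz": 0,"x": 0,"y": 10,"z": 0,"claw": 60},{"wx": -0.2,"wy": 0.1,"wz": 0,"x": 0,"y": 12.6,"z": 3,"claw": 60},{"wx": -0.2,"wy": 0.1,"wz": 0,"x": 0,"y": 12.6,"z": 7,"claw": 60},{"wx": -0.2,"wy": 0.1,"wz": 0,"x": 0,"y": 12.6,"z": 9,"claw": 60},{"wx": -0.2,"wy": 0.1,"wz": 0,"x": 0,"y": 12.6,"z": 9,"claw": 60}]'

```text
clock: 11.05
position: [0.4542, 0.1859, 0.0911]
tool_rot: [3.139, -0.001, -1.363]
force: [0.5, -1.2, 0.4]
grip_width: 0.0508
```

```bash
python3 - <<'E'
from ov import *
overlay([],[("top",(175,145,245,245),5),("scene",(265,170,355,270),4)],"e2.png")
E
python3 mv.py  .455 .1868 .019 -78
```

```text
clk 11.15 pos [0.455 0.186 0.093] rpy [179.982  -0.031 -78.089] q [-0.957  0.626  0.617  2.081 -0.62   0.623 -1.272] F [0.155 0.392 0.522] M [-0.006 -0.054 -0.009] w 0.051384027614873755
[0.455, 0.1868, 0.019, -78.0] [-0.054  0.009  7.367] [ 0.018 -0.031 -0.089]
```

View pics/e2.png

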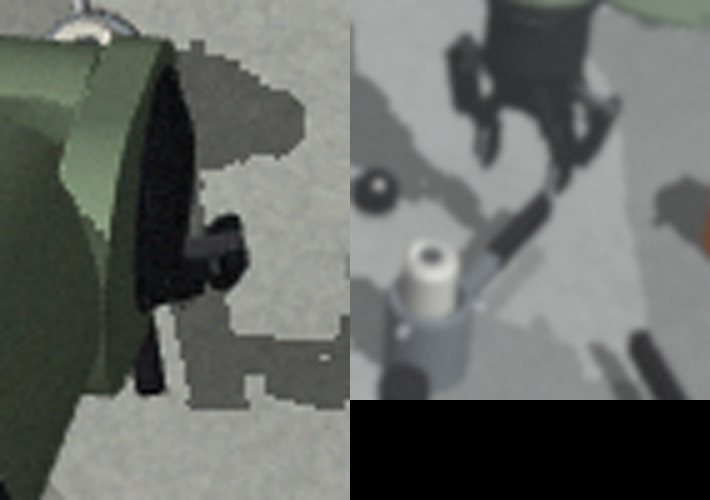

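jog_arm --increments '[{"wx": 0,"wy": 0,"wz": 0,"x": -0.05,"y": 0,"z": 3,"claw": 60},{"wx": 0,"wy": 0,"wz": 0,"x": -0.05,"y": 0,"z": 5.5,"claw": 60},{"wx": 0,"wy": 0,"wz": 0,"x": -0.05,"y": 0,"z": 7.2,"claw": 60},{"wx": 0,"wy": 0,"wz": 0,"x": -0.05,"y": 0,"z": 7.2,"claw": 60},{"wx": 0,"wy": 0,"wz": 0,"x": -0.05,"y": 0,"z": 7.2,"claw": 30}]'

```text
clock: 11.78
position: [0.4555, 0.1869, 0.0215]
tool_rot: [-3.141, -0.0, -1.363]
force: [0.4, 0.6, 0.2]
grip_width: 0.0343
```

```bash
python3 - <<'E'
from ov import *
overlay([],[("scene",(265,170,355,270),6)],"e3.png")
E
python3 mv.py  .455 .1868 .020 -78
```

```text
clk 11.82 pos [0.456 0.187 0.022] rpy [-179.954   -0.013  -78.084] q [-0.853  0.737  0.472  2.099 -0.736  0.472 -1.176] F [-0.209 -0.495 -0.929] M [ 0.065 -0.008  0.044] w 0.026923625532326877
[0.455, 0.1868, 0.02, -78.0] [0.005 0.059 0.153] [-0.046 -0.013 -0.084]
```

View pics/e3.png

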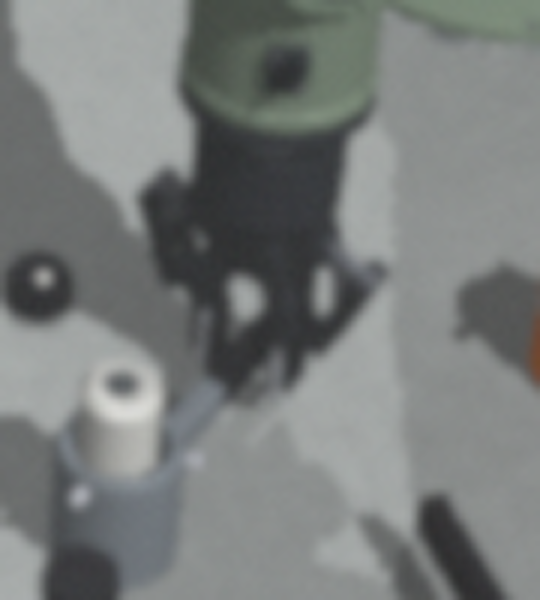

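Handle is between the fingers; grip firmly.

jog_arm --increments '[{"wx": 0,"wy": 0,"wz": 0,"x": 0,"y": 0,"z": 0.1,"claw": 0},{"wx": 0,"wy": 0,"wz": 0,"x": 0,"y": 0,"z": 0.1,"claw": 0},{"wx": 0,"wy": 0,"wz": 0,"x": 0,"y": 0,"z": 0.1,"claw": 0},{"wx": 0,"wy": 0,"wz": 0,"x": 0,"y": 0,"z": 0.1,"claw": 0}]' --squeeze 110

```text
clock: 12.32
position: [0.4556, 0.1871, 0.0208]
tool_rot: [-3.141, 0.0, -1.363]
force: [-3.0, 0.8, 6.0]
grip_width: 0.0126
```

```bash
python3 mv.py  .455 .1868 .020 -78
```

```text
clk 12.32 pos [0.456 0.187 0.021] rpy [-179.94     0.003  -78.085] q [-0.852  0.738  0.47   2.099 -0.737  0.47  -1.175] F [-3.016  0.772  6.032] M [ 0.031  0.133 -0.083] w 0.012554387644801554
[0.455, 0.1868, 0.02, -78.0] [0.014 0.064 0.084] [-0.06   0.003 -0.085]
```

jog_arm --increments '[{"wx": 0,"wy": 0,"wz": 0,"x": 0,"y": 0,"z": -1,"claw": 0},{"wx": 0,"wy": 0,"wz": 0,"x": 0,"y": 0,"z": -2.5,"claw": 0},{"wx": 0,"wy": 0,"wz": 0,"x": 0,"y": 0,"z": -4,"claw": 0},{"wx": 0,"wy": 0,"wz": 0,"x": 0,"y": 0,"z": -4,"claw": 0}]'

```text
clock: 12.82
position: [0.4561, 0.1876, 0.0621]
tool_rot: [-3.139, 0.001, -1.362]
force: [-0.6, 0.9, -3.6]
grip_width: 0.012
```

```bash
cat > cupmv.py <<'E'
# usage: cupmv.py cx cy underside yawcup ...   d, dz constants
from mv import *
D=.124; DZ=.0208
a=list(map(float,sys.argv[1:])); st=bot.observe()
print("clk",round(st["clock"],2),"pos",st["position"],"rpy",np.degrees(st["tool_rot"]),"q",st["qpos"],"F",st["force"],"M",st["moment"],"w",round(st["grip_width"],4))
ya=np.degrees(st["tool_rot"][2])+90; p=st["position"]
print("cup now: yaw %.1f"%ya, p[:2]+D*np.array([np.cos(np.radians(ya)),np.sin(np.radians(ya))]), "und %.4f"%(p[2]-DZ))
for i in range(0,len(a),4):
    cx,cy,u,y=a[i:i+4]; r=np.radians(y)
    print(a[i:i+4],*inc([cx-D*np.cos(r),cy-D*np.sin(r),u+DZ],y-90,st))
E
python3 - <<'E'
from ov import *
s=bot.observe(); y=s["tool_rot"][2]+np.pi/2; c=s["position"][:2]+.124*np.array([np.cos(y),np.sin(y)]); u=s["position"][2]-.0208
overlay([(c,[(u,.032),(u+.075,.0295),(u+.11,.02)],(0,0,255))],[("top",(170,130,240,230),5),("scene",(265,170,355,270),4)],"f1.png")
E
python3 cupmv.py .58 .12 .04 6 .597 0 .04 2 .597 -.0573 .04 0
```

```text
clk 12.93 pos [0.456 0.187 0.061] rpy [-179.919    0.019  -78.063] q [-0.913  0.675  0.555  2.092 -0.676  0.555 -1.227] F [ 0.057 -0.093 -3.362] M [-0.09   0.408 -0.014] w 0.0123
cup now: yaw 11.9 [0.577 0.213] und 0.0402
[0.58, 0.12, 0.04, 6.0] [7.882 1.547 0.012] [-0.08   0.023  5.937]
[0.597, 0.0, 0.04, 2.0] [19.117  2.246  0.007] [-0.079  0.026  9.937]
[0.597, -0.0573, 0.04, 0.0] [24.298  3.349  0.004] [-0.079  0.028 11.937]
```

View pics/f1.png

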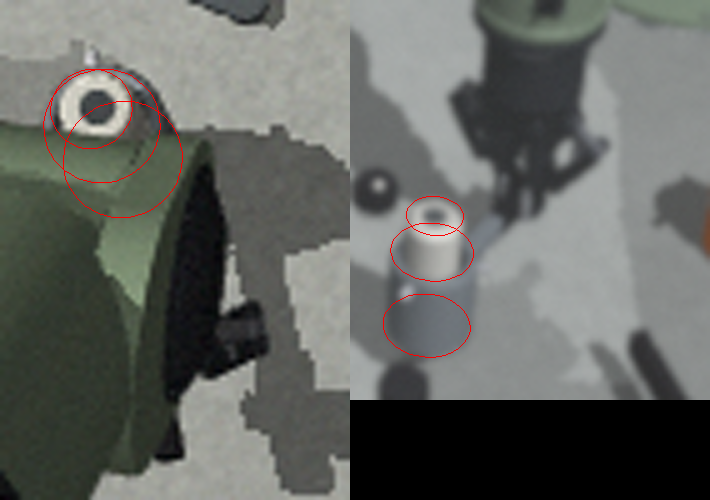

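jog_arm --increments '[{"wx": 0,"wy": 0,"wz": 2,"x": 2.5,"y": 0.5,"z": 0,"claw": 0},{"wx": 0,"wy": 0,"wz": 4,"x": 5,"y": 1,"z": 0,"claw": 0},{"wx": 0,"wy": 0,"wz": 6,"x": 8,"y": 1.5,"z": 0,"claw": 0},{"wx": 0,"wy": 0,"wz": 8,"x": 12,"y": 1.8,"z": 0,"claw": 0},{"wx": 0,"wy": 0,"wz": 9,"x": 16,"y": 2,"z": 0,"claw": 0},{"wx": 0,"wy": 0,"wz": 10,"x": 19.5,"y": 2.4,"z": 0,"claw": 0},{"wx": 0,"wy": 0,"wz": 12,"x": 22,"y": 2.9,"z": 0,"claw": 0},{"wx": 0,"wy": 0,"wz": 12,"x": 23.8,"y": 3.3,"z": 0,"claw": 0},{"wx": 0,"wy": 0,"wz": 12,"x": 24.3,"y": 3.3,"z": 0,"claw": 0},{"wx": 0,"wy": 0,"wz": 12,"x": 24.3,"y": 3.3,"z": 0,"claw": 0}]'

```text
clock: 14.18
position: [0.4735, -0.0569, 0.0606]
tool_rot: [-3.141, 0.001, -1.572]
force: [0.1, 0.3, -4.3]
grip_width: 0.0124
```

```bash
python3 - <<'E'
from ov import *
s=bot.observe(); y=s["tool_rot"][2]+np.pi/2; c=s["position"][:2]+.124*np.array([np.cos(y),np.sin(y)]); u=s["position"][2]-.0208
overlay([(c,[(u,.032),(u+.075,.0295),(u+.11,.02)],(0,0,255)),((.5998,-.0573),[(.17,.034),(.241,.049)],(0,255,0))],[("top",(250,90,340,190),4),("scene",(170,110,280,250),4)],"f2.png")
E
python3 cupmv.py .5998 -.0573 .04 -4 .5998 -.0573 .09 -4
```

```text
clk 14.28 pos [ 0.473 -0.056  0.061] rpy [-179.947    0.054  -89.998] q [-0.408  0.658  0.55   2.131 -0.685  0.531 -0.913] F [-0.1    0.712 -3.664] M [-0.022  0.355  0.008] w 0.0121
cup now: yaw 0.0 [ 0.597 -0.056] und 0.0399
[0.5998, -0.0573, 0.04, -4.0] [-0.768 -0.264 -0.013] [-0.051  0.056  4.002]
[0.5998, -0.0573, 0.09, -4.0] [-0.773 -0.269 -5.013] [-0.051  0.056  4.002]
```

View pics/f2.png

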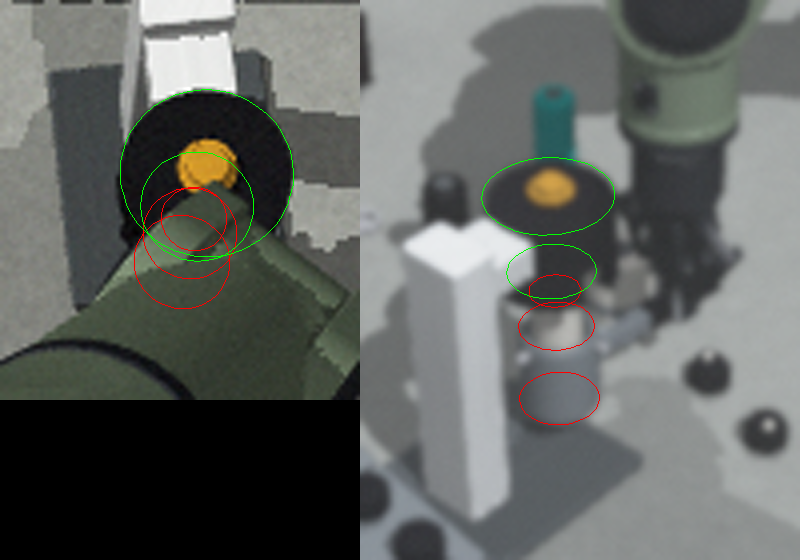

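jog_arm --increments '[{"wx": 0,"wy": 0,"wz": 2,"x": -0.4,"y": -0.1,"z": 0,"claw": 0},{"wx": 0,"wy": 0,"wz": 4,"x": -0.8,"y": -0.3,"z": 0,"claw": 0},{"wx": 0,"wy": 0,"wz": 4,"x": -0.8,"y": -0.3,"z": -1,"claw": 0},{"wx": 0,"wy": 0,"wz": 4,"x": -0.8,"y": -0.3,"z": -2,"claw": 0},{"wx": 0,"wy": 0,"wz": 4,"x": -0.8,"y": -0.3,"z": -3,"claw": 0},{"wx": 0,"wy": 0,"wz": 4,"x": -0.8,"y": -0.3,"z": -4,"claw": 0},{"wx": 0,"wy": 0,"wz": 4,"x": -0.8,"y": -0.3,"z": -4.5,"claw": 0},{"wx": 0,"wy": 0,"wz": 4,"x": -0.8,"y": -0.3,"z": -4.5,"claw": 0}]'

```text
clock: 15.28
position: [0.4766, -0.0483, 0.106]
tool_rot: [-3.14, 0.001, -1.64]
force: [0.6, 0.4, -3.6]
grip_width: 0.0123
```

```bash
python3 - <<'E'
from ov import *
s=bot.observe(); y=s["tool_rot"][2]+np.pi/2; c=s["position"][:2]+.124*np.array([np.cos(y),np.sin(y)]); u=s["position"][2]-.0208
overlay([(c,[(u,.032),(u+.075,.0295)],(0,0,255)),((.5998,-.0573),[(.17,.034),(.241,.049)],(0,255,0))],[("scene",(180,120,260,220),6)],"f3.png")
E
python3 cupmv.py .5998 -.0573 .10 -4  .5998 -.0573 .102 -4
```

```text
clk 15.32 pos [ 0.476 -0.048  0.106] rpy [-179.946    0.062  -93.987] q [-0.51   0.598  0.668  2.108 -0.627  0.639 -1.046] F [-0.126 -0.141 -3.409] M [-0.001  0.368  0.035] w 0.0122
cup now: yaw -4.0 [ 0.6   -0.057] und 0.0849
[0.5998, -0.0573, 0.1, -4.0] [ 0.036  0.029 -1.513] [-0.054  0.062  0.013]
[0.5998, -0.0573, 0.102, -4.0] [ 0.035  0.029 -1.713] [-0.054  0.062  0.013]
```

View pics/f3.png

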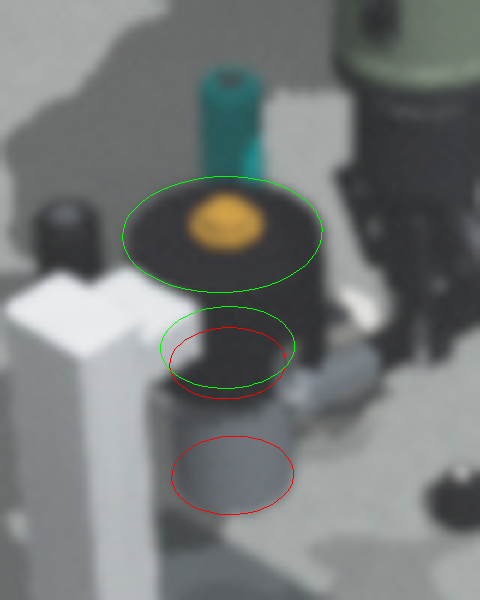

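jog_arm --increments '[{"wx": 0,"wy": 0,"wz": 0,"x": 0,"y": 0,"z": -0.8,"claw": 0},{"wx": 0,"wy": 0,"wz": 0,"x": 0,"y": 0,"z": -1.3,"claw": 0},{"wx": 0,"wy": 0,"wz": 0,"x": 0,"y": 0,"z": -1.6,"claw": 0},{"wx": 0,"wy": 0,"wz": 0,"x": 0,"y": 0,"z": -1.6,"claw": 0}]'

```text
clock: 15.82
position: [0.4765, -0.0482, 0.1219]
tool_rot: [-3.14, 0.001, -1.64]
force: [-0.9, 0.5, -2.9]
grip_width: 0.0123
```

```bash
python3 cupmv.py .5998 -.0573 .102 -4
```

```text
clk 15.82 pos [ 0.476 -0.048  0.122] rpy [-179.929    0.069  -93.981] q [-0.534  0.573  0.701  2.099 -0.597  0.673 -1.07 ] F [-0.936  0.467 -2.901] M [-0.019  0.364 -0.028] w 0.0123
cup now: yaw -4.0 [ 0.6   -0.057] und 0.1011
[0.5998, -0.0573, 0.102, -4.0] [ 0.044  0.034 -0.095] [-0.071  0.069  0.019]
```

jog_arm --increments '[{"wx": 0,"wy": 0,"wz": 0,"x": 0,"y": 0,"z": -0.2,"claw": 0},{"wx": 0,"wy": 0,"wz": 0,"x": 0,"y": 0,"z": -0.3,"claw": 0},{"wx": 0,"wy": 0,"wz": 0,"x": 0,"y": 0,"z": -0.3,"claw": 0}]'

```text
clock: 16.2
position: [0.4759, -0.0481, 0.1245]
tool_rot: [3.141, 0.001, -1.64]
force: [-0.8, -0.5, -12.2]
grip_width: 0.0122
```

```bash
python3 cupmv.py .5998 -.0573 .104 -4
```

```text
clk 16.2 pos [ 0.476 -0.048  0.124] rpy [179.99    0.066 -93.974] q [-0.539  0.569  0.706  2.098 -0.592  0.68  -1.075] F [ -0.808  -0.486 -12.224] M [-0.011  1.574 -0.022] w 0.0122
cup now: yaw -4.0 [ 0.6   -0.057] und 0.1037
[0.5998, -0.0573, 0.104, -4.0] [ 0.051 -0.027 -0.03 ] [0.01  0.066 0.026]
```

```bash
python3 cupmv.py .5998 -.0573 .103 -6 .5998 -.0573 .103 -9 .5998 -.0573 .103 -12 .5998 -.0573 .103 -15 .5998 -.0573 .103 -18 .5998 -.0573 .103 -21
```

```text
clk 16.2 pos [ 0.476 -0.048  0.124] rpy [179.99    0.066 -93.974] q [-0.539  0.569  0.706  2.098 -0.592  0.68  -1.075] F [ -0.808  -0.486 -12.224] M [-0.011  1.574 -0.022] w 0.0122
cup now: yaw -4.0 [ 0.6   -0.057] und 0.1037
[0.5998, -0.0573, 0.103, -6.0] [-0.381 -0.035  0.07 ] [0.011 0.066 2.026]
[0.5998, -0.0573, 0.103, -9.0] [-1.029 -0.074  0.071] [0.013 0.066 5.026]
[0.5998, -0.0573, 0.103, -12.0] [-1.674 -0.148  0.072] [0.015 0.065 8.026]
[0.5998, -0.0573, 0.103, -15.0] [-2.315 -0.256  0.072] [ 0.016  0.065 11.026]
[0.5998, -0.0573, 0.103, -18.0] [-2.948 -0.396  0.073] [ 0.018  0.065 14.026]
[0.5998, -0.0573, 0.103, -21.0] [-3.574 -0.57   0.074] [ 0.02   0.064 17.026]
```

jog_arm --increments '[{"wx": 0,"wy": 0,"wz": 2,"x": -0.4,"y": 0,"z": 0.05,"claw": 0},{"wx": 0,"wy": 0,"wz": 5,"x": -1.03,"y": -0.07,"z": 0.05,"claw": 0},{"wx": 0,"wy": 0,"wz": 8,"x": -1.67,"y": -0.15,"z": 0.05,"claw": 0},{"wx": 0,"wy": 0,"wz": 8,"x": -1.67,"y": -0.15,"z": 0.05,"claw": 0}]'

```text
clock: 16.7
position: [0.4785, -0.0308, 0.1239]
tool_rot: [3.141, 0.001, -1.78]
force: [-1.8, 2.8, -6.5]
grip_width: 0.0126
```

```bash
python3 cupmv.py .5998 -.0573 .103 -15 .5998 -.0573 .103 -18 .5998 -.0573 .103 -21
```

```text
clk 16.7 pos [ 0.479 -0.031  0.124] rpy [ 179.965    0.075 -101.966] q [-0.6    0.587  0.746  2.096 -0.631  0.694 -1.211] F [-1.822  2.791 -6.513] M [0.702 1.014 0.18 ] w 0.0126
cup now: yaw -12.0 [ 0.6   -0.057] und 0.1031
[0.5998, -0.0573, 0.103, -15.0] [-0.581 -0.029  0.015] [0.037 0.074 3.034]
[0.5998, -0.0573, 0.103, -18.0] [-1.228 -0.08   0.016] [0.039 0.073 6.034]
[0.5998, -0.0573, 0.103, -21.0] [-1.872 -0.165  0.017] [0.041 0.072 9.034]
```

jog_arm --increments '[{"wx": 0,"wy": 0,"wz": 3,"x": -0.58,"y": -0.03,"z": -0.02,"claw": 0},{"wx": 0,"wy": 0,"wz": 6,"x": -1.23,"y": -0.08,"z": -0.03,"claw": 0},{"wx": 0,"wy": 0,"wz": 6,"x": -1.23,"y": -0.08,"z": -0.03,"claw": 0}]'

```text
clock: 17.08
position: [0.4823, -0.0188, 0.1244]
tool_rot: [-3.141, 0.001, -1.883]
force: [-0.7, 0.1, -3.6]
grip_width: 0.0119
```

```bash
python3 cupmv.py .5998 -.0573 .103 -21 .5998 -.0573 .103 -24 .5998 -.0573 .103 -27
```

```text
clk 17.07 pos [ 0.482 -0.019  0.124] rpy [-179.992    0.078 -107.889] q [-0.642  0.602  0.777  2.09  -0.658  0.709 -1.313] F [-0.652  0.108 -3.567] M [0.071 0.395 0.002] w 0.0119
cup now: yaw -17.9 [ 0.6   -0.057] und 0.1036
[0.5998, -0.0573, 0.103, -21.0] [-0.619  0.021  0.064] [-0.006  0.078  3.111]
[0.5998, -0.0573, 0.103, -24.0] [-1.266 -0.031  0.065] [-0.004  0.078  6.111]
[0.5998, -0.0573, 0.103, -27.0] [-1.91  -0.117  0.066] [-0.001  0.078  9.111]
```

jog_arm --increments '[{"wx": 0,"wy": 0,"wz": 3,"x": -0.62,"y": 0,"z": 0,"claw": 0},{"wx": 0,"wy": 0,"wz": 3,"x": -0.62,"y": 0,"z": -0.2,"claw": 0},{"wx": 0,"wy": 0,"wz": 3,"x": -0.62,"y": 0,"z": -0.4,"claw": 0},{"wx": 0,"wy": 0,"wz": 3,"x": -0.62,"y": 0,"z": -0.4,"claw": 0}]'

```text
clock: 17.58
position: [0.4843, -0.0132, 0.1287]
tool_rot: [-3.141, 0.002, -1.935]
force: [-0.2, 0.4, -3.2]
grip_width: 0.0122
```

```bash
python3 cupmv.py .5998 -.0573 .111 -21 .5998 -.0573 .114 -21
```

```text
clk 17.57 pos [ 0.484 -0.013  0.129] rpy [-179.974    0.092 -110.852] q [-0.668  0.604  0.8    2.083 -0.665  0.725 -1.37 ] F [-0.2    0.382 -3.164] M [0.061 0.359 0.032] w 0.0122
cup now: yaw -20.9 [ 0.6   -0.057] und 0.1079
[0.5998, -0.0573, 0.111, -21.0] [-0.025  0.037 -0.312] [-0.026  0.092  0.148]
[0.5998, -0.0573, 0.114, -21.0] [-0.025  0.037 -0.612] [-0.026  0.092  0.148]
```

jog_arm --increments '[{"wx": 0,"wy": 0,"wz": 0,"x": 0,"y": 0,"z": -0.3,"claw": 0},{"wx": 0,"wy": 0,"wz": 0,"x": 0,"y": 0,"z": -0.6,"claw": 0},{"wx": 0,"wy": 0,"wz": 0,"x": 0,"y": 0,"z": -0.7,"claw": 0},{"wx": 0,"wy": 0,"wz": 0,"x": 0,"y": 0,"z": -0.7,"claw": 0}]'

```text
clock: 18.08
position: [0.4843, -0.0132, 0.1358]
tool_rot: [-3.141, 0.002, -1.935]
force: [0.3, -0.4, -3.7]
grip_width: 0.0121
```

```bash
python3 cupmv.py .5998 -.0573 .115 -21 .5998 -.0573 .115 -16 .5998 -.0573 .115 -11 .5998 -.0573 .115 -6
```

```text
clk 18.07 pos [ 0.484 -0.013  0.136] rpy [-179.966    0.098 -110.841] q [-0.679  0.594  0.814  2.079 -0.651  0.739 -1.38 ] F [ 0.343 -0.408 -3.745] M [ 0.094  0.399 -0.051] w 0.0121
cup now: yaw -20.8 [ 0.6   -0.057] und 0.1150
[0.5998, -0.0573, 0.115, -21.0] [-0.02   0.04  -0.004] [-0.034  0.098  0.159]
[0.5998, -0.0573, 0.115, -16.0] [ 1.061 -0.004 -0.005] [-0.038  0.096 -4.841]
[0.5998, -0.0573, 0.115, -11.0] [ 2.133 -0.142 -0.007] [-0.043  0.094 -9.841]
[0.5998, -0.0573, 0.115, -6.0] [ 3.19  -0.373 -0.009] [ -0.047   0.093 -14.841]
```

jog_arm --increments '[{"wx": 0,"wy": 0,"wz": -3,"x": 0.6,"y": 0,"z": 0,"claw": 0},{"wx": 0,"wy": 0,"wz": -6,"x": 1.3,"y": -0.03,"z": 0,"claw": 0},{"wx": 0,"wy": 0,"wz": -10,"x": 2.13,"y": -0.14,"z": 0,"claw": 0},{"wx": 0,"wy": 0,"wz": -10,"x": 2.13,"y": -0.14,"z": 0,"claw": 0}]'

```text
clock: 18.58
position: [0.478, -0.034, 0.1358]
tool_rot: [-3.141, 0.002, -1.761]
force: [0.0, 0.7, -3.8]
grip_width: 0.0122
```

```bash
python3 cupmv.py .5998 -.0573 .116 -8 .5998 -.0573 .116 -5 .5998 -.0573 .117 0
```

```text
clk 18.57 pos [ 0.478 -0.034  0.136] rpy [-179.946    0.1   -100.916] q [-0.608  0.566  0.764  2.091 -0.605  0.714 -1.209] F [ 0.018  0.683 -3.755] M [ 0.01   0.412 -0.034] w 0.0122
cup now: yaw -10.9 [ 0.6   -0.058] und 0.1150
[0.5998, -0.0573, 0.116, -8.0] [ 0.61  -0.017 -0.103] [-0.057  0.098 -2.916]
[0.5998, -0.0573, 0.116, -5.0] [ 1.257 -0.067 -0.104] [-0.059  0.097 -5.916]
[0.5998, -0.0573, 0.117, 0.0] [ 2.327 -0.226 -0.206] [ -0.064   0.094 -10.916]
```

jog_arm --increments '[{"wx": 0,"wy": 0,"wz": -3,"x": 0.6,"y": 0,"z": -0.05,"claw": 0},{"wx": 0,"wy": 0,"wz": -6,"x": 1.26,"y": -0.07,"z": -0.1,"claw": 0},{"wx": 0,"wy": 0,"wz": -9,"x": 1.9,"y": -0.15,"z": -0.15,"claw": 0},{"wx": 0,"wy": 0,"wz": -11,"x": 2.33,"y": -0.23,"z": -0.2,"claw": 0},{"wx": 0,"wy": 0,"wz": -11,"x": 2.33,"y": -0.23,"z": -0.2,"claw": 0}]'

```text
clock: 19.2
position: [0.4759, -0.0574, 0.1377]
tool_rot: [-3.14, 0.002, -1.571]
force: [-0.2, 0.0, -2.4]
grip_width: 0.0123
```

```bash
python3 cupmv.py .5998 -.0573 .118 4 .5998 -.0573 .119 8 .5998 -.0573 .120 12
```

```text
clk 19.2 pos [ 0.476 -0.057  0.138] rpy [-179.924    0.092  -89.984] q [-0.525  0.542  0.711  2.087 -0.551  0.702 -1.022] F [-0.193  0.01  -2.387] M [-0.031  0.422 -0.016] w 0.0123
cup now: yaw 0.0 [ 0.6   -0.057] und 0.1169
[0.5998, -0.0573, 0.118, 4.0] [ 0.859 -0.02  -0.107] [-0.079  0.09  -3.984]
[0.5998, -0.0573, 0.119, 8.0] [ 1.72  -0.11  -0.208] [-0.083  0.087 -7.984]
[0.5998, -0.0573, 0.12, 12.0] [ 2.572 -0.26  -0.309] [ -0.086   0.084 -11.984]
```

jog_arm --increments '[{"wx": 0,"wy": 0,"wz": -3,"x": 0.65,"y": -0.02,"z": -0.1,"claw": 0},{"wx": 0,"wy": 0,"wz": -6,"x": 1.3,"y": -0.06,"z": -0.2,"claw": 0},{"wx": 0,"wy": 0,"wz": -9,"x": 1.93,"y": -0.14,"z": -0.28,"claw": 0},{"wx": 0,"wy": 0,"wz": -12,"x": 2.57,"y": -0.26,"z": -0.35,"claw": 0},{"wx": 0,"wy": 0,"wz": -12,"x": 2.57,"y": -0.26,"z": -0.35,"claw": 0}]'

```text
clock: 19.82
position: [0.4783, -0.0829, 0.141]
tool_rot: [-3.141, 0.002, -1.362]
force: [0.4, 0.9, -5.1]
grip_width: 0.012
```

```bash
python3 cupmv.py .5998 -.0573 .122 16 .5998 -.0573 .123 20 .5998 -.0573 .124 24
```

```text
clk 19.82 pos [ 0.478 -0.083  0.141] rpy [-179.938    0.094  -78.063] q [-0.432  0.526  0.653  2.068 -0.494  0.703 -0.82 ] F [ 0.42   0.932 -5.08 ] M [0.004 0.644 0.118] w 0.012
cup now: yaw 11.9 [ 0.6   -0.057] und 0.1202
[0.5998, -0.0573, 0.122, 16.0] [ 0.888 -0.046 -0.18 ] [-0.066  0.092 -4.063]
[0.5998, -0.0573, 0.123, 20.0] [ 1.749 -0.138 -0.281] [-0.069  0.09  -8.063]
[0.5998, -0.0573, 0.124, 24.0] [ 2.601 -0.289 -0.382] [ -0.072   0.087 -12.063]
```

jog_arm --increments '[{"wx": 0,"wy": 0,"wz": -3,"x": 0.65,"y": -0.03,"z": -0.1,"claw": 0},{"wx": 0,"wy": 0,"wz": -6,"x": 1.3,"y": -0.08,"z": -0.2,"claw": 0},{"wx": 0,"wy": 0,"wz": -9,"x": 1.95,"y": -0.17,"z": -0.28,"claw": 0},{"wx": 0,"wy": 0,"wz": -12,"x": 2.6,"y": -0.29,"z": -0.36,"claw": 0},{"wx": 0,"wy": 0,"wz": -12,"x": 2.6,"y": -0.29,"z": -0.36,"claw": 0}]'

```text
clock: 20.45
position: [0.4864, -0.1074, 0.1443]
tool_rot: [-3.141, 0.002, -1.155]
force: [0.1, 1.1, -7.1]
grip_width: 0.0123
```

```bash
python3 cupmv.py .5998 -.0573 .124 28 .5998 -.0573 .124 32 .5998 -.0573 .124 36
```

```text
clk 20.45 pos [ 0.486 -0.107  0.144] rpy [-179.946    0.107  -66.167] q [-0.338  0.521  0.593  2.032 -0.442  0.715 -0.621] F [ 0.14   1.091 -7.079] M [-0.062  0.646  0.119] w 0.0123
cup now: yaw 23.8 [ 0.6   -0.057] und 0.1235
[0.5998, -0.0573, 0.124, 28.0] [ 0.901 -0.034 -0.048] [-0.058  0.105 -4.167]
[0.5998, -0.0573, 0.124, 32.0] [ 1.762 -0.127 -0.049] [-0.062  0.103 -8.167]
[0.5998, -0.0573, 0.124, 36.0] [ 2.614 -0.28  -0.051] [ -0.065   0.101 -12.167]
```

jog_arm --increments '[{"wx": 0,"wy": 0,"wz": -2,"x": 0.45,"y": -0.01,"z": -0.04,"claw": 0},{"wx": 0,"wy": 0,"wz": -4,"x": 0.9,"y": -0.03,"z": -0.05,"claw": 0},{"wx": 0,"wy": 0,"wz": -6,"x": 1.33,"y": -0.08,"z": -0.05,"claw": 0},{"wx": 0,"wy": 0,"wz": -8,"x": 1.76,"y": -0.13,"z": -0.05,"claw": 0},{"wx": 0,"wy": 0,"wz": -8,"x": 1.76,"y": -0.13,"z": -0.05,"claw": 0}]'

```text
clock: 21.08
position: [0.4947, -0.1233, 0.1448]
tool_rot: [-3.14, 0.002, -1.015]
force: [0.1, 2.0, -7.9]
grip_width: 0.0127
```

```bash
python3 cupmv.py .5998 -.0573 .124 34 .5998 -.0573 .124 36 .5998 -.0573 .124 38 .5998 -.0573 .124 40
```

```text
clk 21.07 pos [ 0.495 -0.123  0.145] rpy [-179.933    0.103  -58.154] q [-0.275  0.527  0.551  2.001 -0.412  0.724 -0.486] F [ 0.075  2.001 -7.926] M [0.004 0.808 0.257] w 0.0127
cup now: yaw 31.8 [ 0.6   -0.058] und 0.1240
[0.5998, -0.0573, 0.124, 34.0] [ 0.406 -0.02  -0.004] [-0.069  0.102 -2.154]
[0.5998, -0.0573, 0.124, 36.0] [ 0.838 -0.043 -0.005] [-0.071  0.101 -4.154]
[0.5998, -0.0573, 0.124, 38.0] [ 1.269 -0.082 -0.005] [-0.073  0.099 -6.154]
[0.5998, -0.0573, 0.124, 40.0] [ 1.698 -0.136 -0.006] [-0.074  0.098 -8.154]
```

jog_arm --increments '[{"wx": 0,"wy": 0,"wz": -1,"x": 0.2,"y": -0.01,"z": 0,"claw": 0},{"wx": 0,"wy": 0,"wz": -2,"x": 0.4,"y": -0.02,"z": 0,"claw": 0},{"wx": 0,"wy": 0,"wz": -3,"x": 0.62,"y": -0.03,"z": 0,"claw": 0},{"wx": 0,"wy": 0,"wz": -4,"x": 0.84,"y": -0.04,"z": 0,"claw": 0},{"wx": 0,"wy": 0,"wz": -4,"x": 0.84,"y": -0.04,"z": 0,"claw": 0}]'

```text
clock: 21.7
position: [0.4982, -0.1296, 0.1443]
tool_rot: [-3.142, 0.005, -0.945]
force: [-9.3, 6.9, -5.4]
grip_width: 0.0122
```

```bash
python3 - <<'E'
from ov import *
overlay([],[("top",(250,80,350,190),4),("scene",(180,120,280,240),4)],"g1.png")
E
python3 cupmv.py .5998 -.0573 .124 37 .5998 -.0573 .124 38 .5998 -.0573 .124 39 .5998 -.0573 .124 40
```

```text
clk 21.8 pos [ 0.498 -0.13   0.144] rpy [179.998   0.263 -54.168] q [-0.246  0.531  0.529  1.986 -0.398  0.73  -0.42 ] F [-8.536  7.366 -6.706] M [ 0.925  2.301 -0.53 ] w 0.0123
cup now: yaw 35.8 [ 0.599 -0.057] und 0.1235
[0.5998, -0.0573, 0.124, 37.0] [ 0.343 -0.079 -0.049] [-0.001  0.263 -1.168]
[0.5998, -0.0573, 0.124, 38.0] [ 0.56  -0.085 -0.05 ] [-0.003  0.263 -2.168]
[0.5998, -0.0573, 0.124, 39.0] [ 0.776 -0.095 -0.051] [-0.005  0.263 -3.168]
[0.5998, -0.0573, 0.124, 40.0] [ 0.992 -0.109 -0.052] [-0.008  0.263 -4.168]
```

View pics/g1.png

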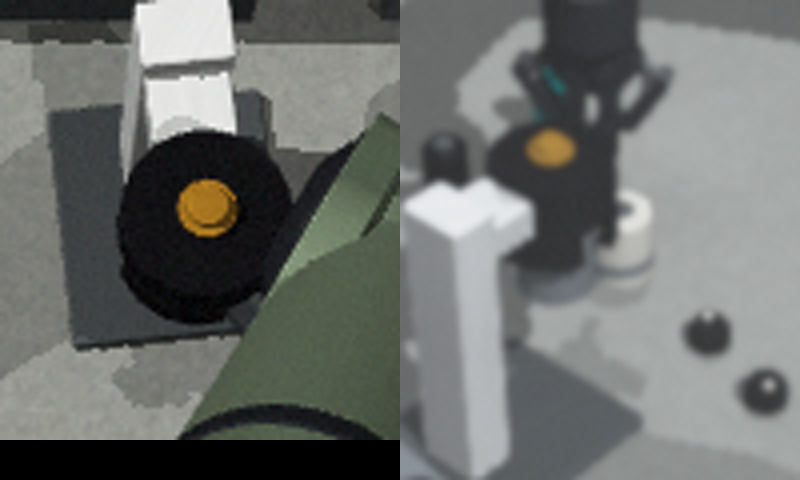

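jog_arm --increments '[{"wx": 0,"wy": 0,"wz": -1,"x": 0.25,"y": -0.01,"z": 0,"claw": 0},{"wx": 0,"wy": 0,"wz": -1.5,"x": 0.35,"y": -0.02,"z": 0,"claw": 0},{"wx": 0,"wy": 0,"wz": -1.5,"x": 0.35,"y": -0.02,"z": 0,"claw": 0}]'

```text
clock: 22.18
position: [0.499, -0.1308, 0.1439]
tool_rot: [3.141, 0.009, -0.92]
force: [-12.1, 14.2, -1.8]
grip_width: 0.0123
```

```bash
python3 cupmv.py .5998 -.0573 .123 36
```

```text
clk 22.18 pos [ 0.499 -0.131  0.144] rpy [179.974   0.509 -52.7  ] q [-0.235  0.533  0.52   1.98  -0.394  0.735 -0.396] F [-12.053  14.216  -1.8  ] M [ 2.295  2.335 -1.163] w 0.0123
cup now: yaw 37.3 [ 0.598 -0.056] und 0.1231
[0.5998, -0.0573, 0.123, 36.0] [-0.017 -0.078  0.013] [0.032 0.508 1.3  ]
```

jog_arm --increments '[{"wx": 0,"wy": 0,"wz": 1.2,"x": -0.3,"y": -0.04,"z": 0,"claw": 0},{"wx": 0,"wy": 0,"wz": 1.2,"x": -0.3,"y": -0.04,"z": 0,"claw": 0}]'

```text
clock: 22.42
position: [0.4974, -0.1286, 0.1441]
tool_rot: [3.141, 0.008, -0.942]
force: [-3.9, -1.0, -4.5]
grip_width: 0.0122
```

```bash
python3 cupmv.py .5998 -.0573 .123 36
```

```text
clk 22.43 pos [ 0.497 -0.129  0.144] rpy [179.969   0.482 -53.971] q [-0.244  0.531  0.527  1.986 -0.398  0.733 -0.417] F [-3.948 -1.    -4.461] M [-0.585  1.107 -1.097] w 0.0122
cup now: yaw 36.0 [ 0.598 -0.056] und 0.1233
[0.5998, -0.0573, 0.123, 36.0] [ 0.25  -0.074  0.029] [0.031 0.482 0.03 ]
```

jog_arm --increments '[{"wx": 0,"wy": 0,"wz": 0,"x": 0.1,"y": 0,"z": 0,"claw": 20},{"wx": 0,"wy": 0,"wz": 0,"x": 0.1,"y": 0,"z": 0,"claw": 45},{"wx": 0,"wy": 0,"wz": 0,"x": 0.1,"y": 0,"z": 0,"claw": 45},{"wx": 0,"wy": 0,"wz": 0,"x": 0.1,"y": 0,"z": 0,"claw": 45}]'

```text
clock: 22.92
position: [0.4983, -0.1295, 0.1442]
tool_rot: [3.141, 0.008, -0.942]
force: [0.2, 0.1, 0.2]
grip_width: 0.0385
```

```bash
python3 - <<'E'
from ov import *
overlay([],[("scene",(180,120,280,240),5)],"g2.png")
E
python3 cupmv.py
```

```text
clk 22.98 pos [ 0.498 -0.129  0.144] rpy [179.986   0.463 -53.956] q [-0.242  0.532  0.526  1.984 -0.398  0.734 -0.415] F [-0.918 -0.33   0.189] M [-0.007  0.008  0.051] w 0.0385
cup now: yaw 36.0 [ 0.598 -0.056] und 0.1234
```

View pics/g2.png

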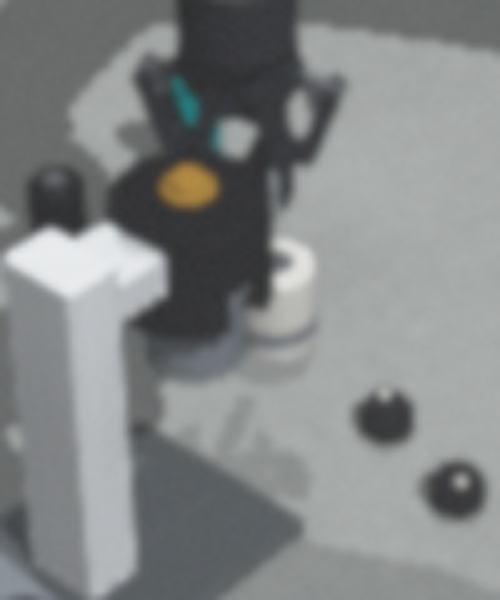

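Force is zero and the cup hangs. Back off upward, then inspect.

jog_arm --increments '[{"wx": 0,"wy": 0,"wz": 0,"x": 0,"y": 0,"z": -2,"claw": 45},{"wx": 0,"wy": 0,"wz": 0,"x": 0,"y": 0,"z": -5,"claw": 45},{"wx": 0,"wy": 0,"wz": 0,"x": 0,"y": 0,"z": -9,"claw": 45},{"wx": 0,"wy": 0,"wz": 0,"x": 0,"y": 0,"z": -14,"claw": 45},{"wx": 0,"wy": 0,"wz": 0,"x": 0,"y": 5,"z": -16,"claw": 45},{"wx": 0,"wy": 0,"wz": 0,"x": 6,"y": 6,"z": -18,"claw": 45},{"wx": 0,"wy": 0,"wz": 0,"x": 12,"y": 6,"z": -18,"claw": 45},{"wx": 0,"wy": 0,"wz": 0,"x": 18,"y": 6,"z": -18,"claw": 45},{"wx": 0,"wy": 0,"wz": 0,"x": 18,"y": 6,"z": -18,"claw": 45}]'

```text
clock: 24.1
position: [0.5569, -0.3148, 0.3211]
tool_rot: [3.138, 0.008, -0.945]
force: [0.3, -0.2, -0.8]
grip_width: 0.0386
```

```bash
python3 - <<'E'
from ov import *
H=(.5998,-.0573); 
overlay([],[("top",(250,90,350,190),4),("scene",(180,110,280,240),4)],"h1.png")
overlay([(H,[(.121,.032),(.17,.049),(.241,.049)],(0,0,255))],[("top",(250,90,350,190),4),("scene",(180,110,280,240),4)],"h2.png")
t=cam("top"); cv2.imwrite("pics/h3.png",t["pixels"][:,:,::-1])
E
python3 cupmv.py
```

```text
clk 24.35 pos [ 0.556 -0.31   0.323] rpy [-179.964    0.461  -53.903] q [ 0.005  0.548  0.668  1.466 -0.35   1.256 -0.228] F [ 0.157 -0.334 -0.967] M [-0.07  -0.021  0.006] w 0.0385
cup now: yaw 36.1 [ 0.657 -0.237] und 0.3024
```

View pics/h1.png

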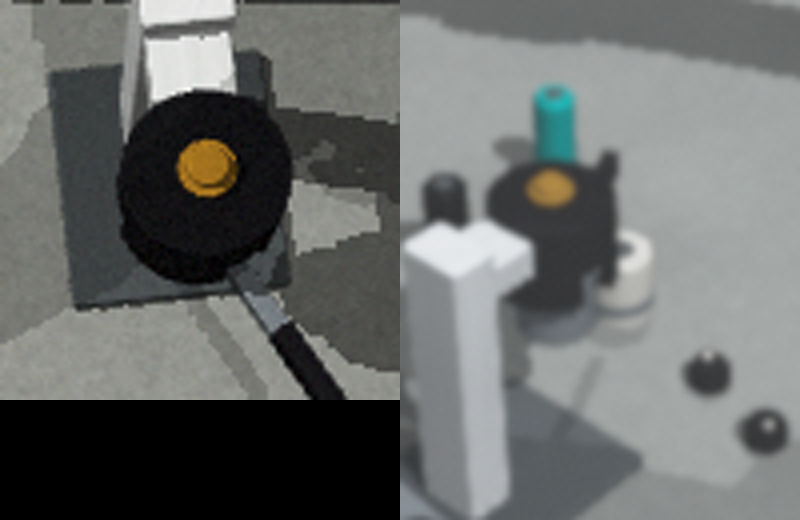

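View pics/h2.png

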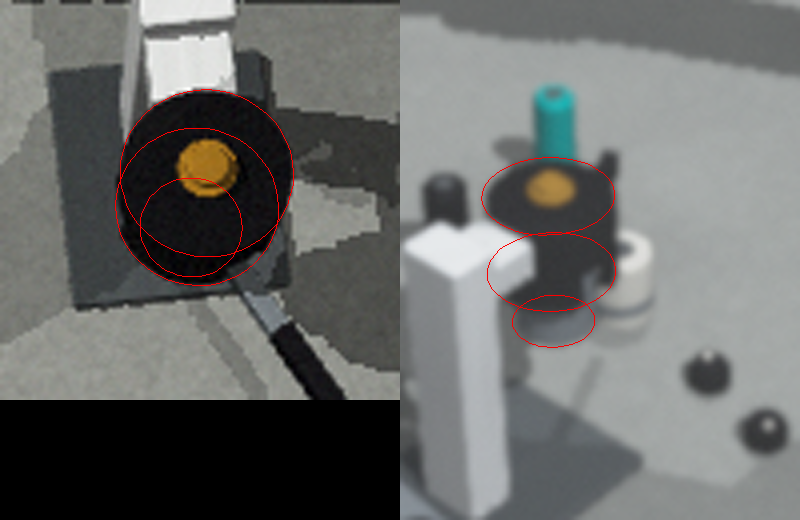

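View pics/h3.png

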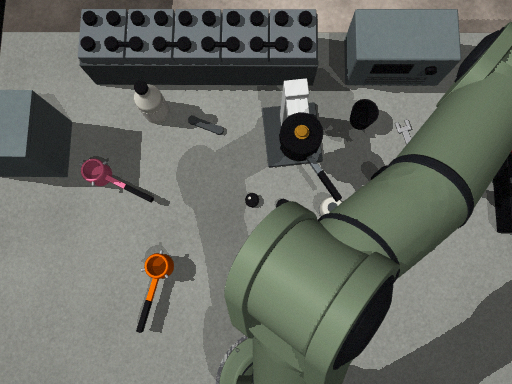

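Run:
```python
from h import *
t=cam("top"); crop(t,295,140,350,210,8,"h4.png")
a=t["pixels"]; 
for y in (34,36,38):
    r=np.radians(y); print(y,[proj(t,[.5998-d*np.cos(r),-.0573-d*np.sin(r),.171]).round(1) for d in (.09,.17)])
m=(cv2.resize(a[165:205,315:345],None,fx=8,fy=8,interpolation=cv2.INTER_CUBIC).max(2)<40).astype(np.uint8)
n,l,st,c=cv2.connectedComponentsWithStats(m)
for i in np.argsort(-st[1:,4])[:2]+1:
    ys,xs=np.where(l==i); v=cv2.fitLine(np.c_[xs,ys].astype(np.float32),cv2.DIST_L2,0,.01,.01).ravel(); c0=v[2:]/8+[315,165]; c1=c0+v[:2]*15
    p,q=back(t,*c0,.171),back(t,*c1,.171); d=(q-p)[:2]; print(c0,np.degrees(np.arctan2(d[1],d[0])),p.round(3),st[i])
```

```text
34 [array([320.2, 171.5]), array([339.6, 199.3])]
36 [array([321.3, 170.7]), array([341.7, 197.8])]
38 [array([322.3, 170. ]), array([343.7, 196.4])]
[329.45303154 186.02325439] -145.84866050063937 [ 0.49  -0.129  0.171] [   22    45   190   246 14438]
```

View pics/h4.png

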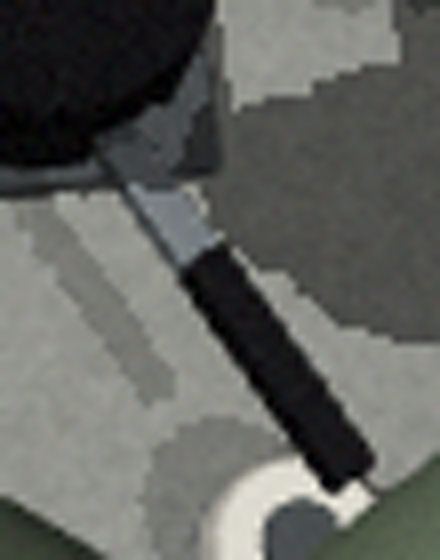

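Run:
```python
from workcell import bot
print(bot.job_done()); print(bot.observe()["clock"])
```

```text
the job is handed in; nothing more can be done
None
the job is handed in; nothing more can be done
```

The slim white cartridge is standing in the grey cup. The cup is locked in the filter head and hanging by itself, and I handed the job in at about 24.5 s.

- **Entry gap:** I pressed the cup up lightly and turned it clockwise. The pins dropped in between about -12° and -18° cup yaw. I took it in at -21° and lifted it past the ledges.
- **Stop:** Turning anticlockwise and up the ramps, it met a hard stop at about 36°. The tangential force there rose to about 18 N, and the angle fits the 60° travel expected from mid-gap. I then backed off about 1° to unload the grip and released.

**Last checks**
- The tool force dropped to about zero on release and the gripper is well clear.
- The cup's lower edge matches the home outline in the scene picture to about 1 mm.
- The handle sits at 34–36°, still close to the stop and on the level landing.
- The bystanders I could see looked unmoved. The arm hid the slim cartridge's old spot and part of the wide cartridge and wrench, but nothing touched them.

**Disagreements**
- The arm's own height readings ran about 2 mm above the nominal ones (butting felt at about 102–103 mm instead of 100).
- The scene-camera overlays sit about 1 pixel off the top-camera fits.
- The final cup height and the cartridge inside the head were inferred from the contact forces and the outline, not seen directly.

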